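# Load the ticket printer in the gate booth

## Task

Load the ticket printer on the gate attendant's desk: take the ticket roll with the long axle out of the sloping stock rack and lower it gently into the printer so that its axle lies level in both V-notches with the roll between the two cheeks. Let go of it, then swing the printer's keeper arm fully down over the axle. Leave the short-axle roll and everything else on the desk where it is.

Things in the scene. Friction and masses are not known exactly. Their poses are not given: they have to be found in the camera images.
- long_roll_center (a point): Centre of the long-axle ticket roll: taped paper cylinder 56 mm in diameter and 80 mm wide on a bare steel axle 12 mm in diameter, 130 mm long overall (25 mm sticks out at each end); about 250 g, rigid. x runs along the axle; the roll may be turned any way about it. At the start it lies in one lane of the rack, its axle sloping 35 degrees, the end away from the robot higher.
- short_roll_center (a point): Centre of the other roll, lying in the other lane in the same way: same paper cylinder (56 mm x 80 mm), but its 12 mm axle is only 88 mm long (4 mm sticks out at each end), too short for the printer. x runs along the axle. To be left alone.
- rack: Fixed aluminium stock rack, 200 mm wide (y), 150 mm deep (x), origin under its centre on the desk. Its board slopes up 35 degrees along +x (away from the robot), passing 55 mm above the origin. Two lanes at y = +50 and -50 mm, each with two 8 mm high rails under the roll and a 20 mm stop at the low end. Roll centres rest 75 mm above the desk at x = -20 mm; beside each roll fingers have room.
- printer: Fixed grey ticket printer, 150 mm wide (y); origin on the desk below the middle of the notches, x away from the robot, y along the notch line. Bay floor 30 mm high from x = -80 to 80 mm; front body 74 mm high, x = -130 to -80 mm. Two 7 mm steel cheeks at y = +50 and -50 mm (93 mm between), each with a V-notch open to the top at x = 0, 36 mm wide at the top, 86 mm above the desk.
- saddle_center (a point): Point midway between the two notches, 70 mm above the desk: where the centre of the roll must be when its axle rests in both notches. Axes as the printer's.
- keeper (a joint): Angle of the keeper arm, rad: 0 = fully down (arm level, pointing to the printer's -x, 2 mm above a seated axle; there is a stop), grows as it swings up; about 1.57 = upright, up to 2.1 = leaning back. Starts open. Stiff: it stays where it is left, and needs about 1 N at its tab to move.
- keeper_hinge (a point): Pin of the keeper arm, on the outer side of the printer's +y cheek, 36 mm behind the notches (printer +x) and 81 mm above the desk; the arm turns about the printer's y axis. The arm is a steel bar 66 mm long, 7 mm wide and 6 mm thick, in the plane y = 58 mm of the printer.
- keeper_tab (a point): Middle of the upper face of the thumb tab at the arm's free end (22 mm along the arm, 24 mm wide, 5 mm thick), 57 mm from the pin along the arm and 8.5 mm farther out in the printer's +y than the pin point. Its z is the normal of the face to push on (up when the arm is down); its -x points along the arm away from the pin.
- cup: Paper cup, 72 mm across, 85 mm high, origin under its centre. Bystander.
- stapler: Black stapler, 130 x 30 x 39 mm, origin under its centre, x along it. Bystander.
- tape: Roll of clear tape lying flat, 90 mm across, 24 mm high, origin under its centre. Bystander.
- mug: White mug, 76 mm across, 90 mm high, origin under its centre. Bystander.
- water: Small plastic bottle, 60 mm across, 120 mm high, origin under its centre. Bystander.
- torch: Pocket torch lying down, 140 x 34 x 34 mm, origin under it, x along it. Bystander.
There are look-alikes about, which are no part of the job. Leave any purple look-alike of the part that bears long_roll_center alone.

How it is judged:
By the outcome, as a careful person would: the job done as asked, in the order asked, and still so for the second after the job is handed in, with the robot touching nothing.
It also fails if it takes over 48 s, if anything falls off the work surface, if the arm or the gripper's body presses on something with over 40 N, if the wrist force passes 120 N, or if a joint passes its speed limit or range.

## Robot

A 7-joint arm with a two-finger parallel gripper is mounted at the origin on the work surface. World frame = base frame: x ahead of the robot, y to its left, z up, the work surface at z = 0. Lengths are in mm, angles in rad, forces in N, time in s.
With the tool pointing down it reaches from about 400 to 925 mm from the base axis. Payload 4.1 kg.
Tool frame: the origin (TCP) lies at the very end of the fingers, on their centre line; the grasp point (between the pads) lies 19 mm behind it (env.grip_point_offset is the distance from the TCP to the grasp point, in mm); z points along the fingers, y is the line along which they close (so a half turn about z gives the same grasp; the last joint's range is limited). The gripper opens to 85 mm and grips with 20 to 120 N. Pads are 22 mm wide; open, the fingers measure 114 mm over their backs; the gripper's body (76 mm by 85 mm) begins 54 mm behind the grasp point. The pads swing forward as they close: fully open they stand 13 mm farther back than shut.
Start: joints at [-1.437, 0.398, 0.045, 1.537, -0.019, 1.207, -0.051], TCP at [149.933, 632.506, 231.347] pointing down, gripper open.
Joint ranges: [-2.82, 2.82], [-0.49, 2.23], [-1.37, 1.46], [0, 2.46], [-1.36, 4.5], [0.23, 2], [-2.94, 2.94]. Speed limits (rad/s): [2.57, 2.57, 3.14, 3.14, 3.14, 3.14, 3.14].

## Interface

Orientations are given as [roll, pitch, yaw] about the fixed x, y, z axes, in that order (R = Rz(yaw) Ry(pitch) Rx(roll)).
In Python, from bench import env gives the robot as it stands.
- The arm moves only by the tool send_rows, never from a script. Its argument "plan" is a list of rows, each an object of numbers: "x", "y", "z": the shift along the tool's x, y, z normalised to -1 to 1, where 1 is 2 cm; "rx", "ry", "rz": the turn, a rotation vector about the tool's x, y, z normalised to -1 to 1, where 1 is 2 rad; "claw": the finger opening in mm, from 0 to 85.4. A call has 1 to 5 rows; each row shifts and turns the commanded pose from where the row before left it, along the tool's axes as they then stand; what a row does not reach is not made up. A row lasts 1/10 s, in which the tool goes at most 50 mm and 8.59 degrees, less where a joint would pass 70% of its speed; a pose out of reach is approached as far as the arm can. A call with a number of a shift or a turn outside -1 to 1 is refused whole. A call with a gripper value outside its range is refused whole. The fingers move at their own pace and stop on an object; "squeeze" is the grip in N (left out, the last holds). Time passes only in rows, so rows that do not move let the fingers close. It gives the time, the measured TCP pose, the force, the opening and the grip force at its end, in the units of the state.
- env.sense(): the state, without advancing time (a new reading comes with each control period).
- env.grab_frame(name): name is "side" or "top"; returns the picture (384x512x3 uint8, red, green, blue); there is no depth.
- env.calibration(name): a dict with "intrinsics" (3x3 intrinsics, pixels), "world_to_cam" (4x4, takes a point from world to camera coordinates). Camera axes: x right, y up, looking along -z (the intrinsics and any distortion apply to the point x, -y, -z); pixel columns grow to the right and rows downward; lengths in mm; the calibration is good to about 2 mm. A picture is of the moment at which its call begins. calibration takes no time and is no camera call.
- env.finish_job(): hands the job in; it is judged then, once.
Trained networks look in the newest picture that a camera, given by its name, has taken for a name from the list of things; names that differ only in an ending like _2 or _b are one class to them, and where a whole thing is asked for, a point or a joint stands for the part that bears it (a point fixed in the world has none). Each returns a list of dicts, best first, with "p" (0 to 1); they miss things now and then, are a little off and sometimes report something else, mostly with a low value. They report only what shows in the picture. A call takes as long as a camera call. They do not tell look-alikes from the thing itself.
- env.cut_out(camera, target): "region" (384x512 bool, what is visible of it) and "at" ([column, row] in pixels, amid what is visible of it).
The state is a dict: "time_s": time; "joint_positions": joint angles; "qvel": joint speeds; "joint_efforts": joint torques, N m; "tcp_pos": TCP position; "tcp_rot": TCP orientation; "contact_force": force on the tool from outside, world axes, zero at the start; "moment": the same for the moment, N m; "gripper_width": opening from 0.0 (shut) to 1.0 (fully open); "grasp_force": force on a finger pad.
Only numpy, scipy, OpenCV 4.12 (cv2) and the standard library are available. Lean on these libraries where they do the work, as an engineer would, in place of code of your own. Each camera call takes 0.05 s, during which the arm holds its last target. There are 200 camera calls.

## Working session

There is one attempt and no reset: what is moved stays moved. The work goes in short steps, Python scripts to look and compute and a tool call to move; the robot and the scene stay as the last step left them, time stands still between calls to the robot, and variables do not carry over. Pictures are saved under pics/ and viewed, at most 10 in all, crops included, and the job is handed in when it is done.

Besides the shell and the picture viewer there is one more tool, called after "Emit:" in YAML: its name, and indented under it one key for each argument. send_rows: Moves the arm, as the interface text tells. Scaled input: -1 to 1 covers 2 cm each way for a shift and 2 rad each way for a turn. Its arguments: {"type":"object","properties":{"plan":{"type":"array"},"squeeze":{"type":"number"}},"required":["plan"]}

```bash
ls; mkdir -p pics; cat > h.py <<'E'
import numpy as np, cv2, json
from bench import env
E
python3 - <<'E'
from h import *
for n in ("side","top"):
    im=env.grab_frame(n); cv2.imwrite(f"pics/{n}0.png",im[:,:,::-1])
    c=env.calibration(n); print(n,np.round(c["intrinsics"],1).tolist(),np.round(c["world_to_cam"],3).tolist(),[k for k in c])
    for t in ["long_roll_center","short_roll_center","rack","printer","keeper","keeper_tab","cup","stapler","tape","mug","water","torch"]:
        r=env.cut_out(n,t); print(t,[(round(d["p"],2),np.round(d["at"]).tolist(),int(d["region"].sum())) for d in r])
s=env.sense(); print(s["time_s"],s["tcp_rot"],s["contact_force"],env.grip_point_offset)
a=cv2.imread("pics/side0.png");b=cv2.imread("pics/top0.png")
E
```

```text
pics
side [[376.4, 0.0, 256.1], [0.0, 376.4, 190.2], [0.0, 0.0, 1.0]] [[0.984, -0.177, 0.014, -477.485], [0.076, 0.49, 0.868, -96.891], [-0.161, -0.853, 0.496, -1276.78], [0.0, 0.0, 0.0, 1.0]] ['intrinsics', 'world_to_cam']
long_roll_center [(0.74, [175.0, 166.0], 259), (0.57, [260.0, 157.0], 302)]
short_roll_center []
rack [(0.87, [274.0, 176.0], 877)]
printer [(0.94, [263.0, 248.0], 3215)]
keeper []
keeper_tab [(0.51, [280.0, 200.0], 76)]
cup [(0.86, [311.0, 194.0], 506), (0.72, [264.0, 248.0], 3255)]
stapler [(0.98, [232.0, 204.0], 463)]
tape [(0.64, [227.0, 160.0], 213), (0.37, [278.0, 139.0], 222)]
mug [(0.49, [276.0, 142.0], 223)]
water [(0.7, [359.0, 229.0], 597)]
torch [(0.84, [240.0, 311.0], 795)]
top [[428.2, 0.0, 256.8], [0.0, 428.2, 192.4], [0.0, 0.0, 1.0]] [[-0.012, -0.999, -0.029, -0.524], [0.981, -0.017, 0.194, -493.282], [-0.194, -0.027, 0.981, -1302.704], [0.0, 0.0, 0.0, 1.0]] ['intrinsics', 'world_to_cam']
long_roll_center [(0.92, [155.0, 285.0], 560), (0.72, [163.0, 173.0], 543)]
short_roll_center [(0.21, [263.0, 137.0], 454)]
rack [(0.57, [182.0, 167.0], 1693), (0.16, [249.0, 222.0], 370)]
printer [(0.86, [335.0, 201.0], 3199)]
keeper [(0.53, [314.0, 173.0], 42)]
keeper_tab [(0.53, [320.0, 175.0], 44)]
cup [(0.8, [264.0, 136.0], 480)]
stapler [(0.75, [331.0, 205.0], 3234), (0.59, [251.0, 222.0], 404), (0.39, [314.0, 174.0], 83), (0.2, [183.0, 167.0], 1963)]
tape [(0.65, [144.0, 220.0], 149)]
mug [(0.91, [122.0, 148.0], 772), (0.26, [329.0, 112.0], 382)]
water [(0.89, [327.0, 113.0], 388), (0.73, [335.0, 200.0], 3088)]
torch [(0.83, [407.0, 233.0], 432)]
1.3 [ 3.14145007e+00 -2.56308104e-05  2.90882096e+00] [-0.09318281  0.38634236 -0.28910728] 18.700000000000003
```

```bash
python3 - <<'E'
from h import *
b=cv2.imread("pics/top0.png");cv2.imwrite("pics/top1.png",cv2.resize(b[90:330,90:440],None,fx=2.28,fy=2.28,interpolation=cv2.INTER_CUBIC))
b=cv2.imread("pics/side0.png");cv2.imwrite("pics/side1.png",cv2.resize(b[115:335,140:400],None,fx=2.7,fy=2.7,interpolation=cv2.INTER_CUBIC))
E
```

```text
(no output)
```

View pics/top1.png

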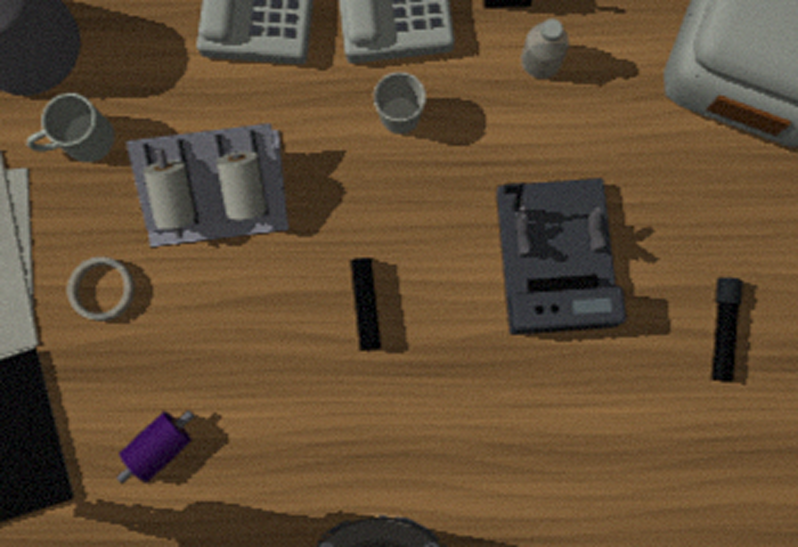

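View pics/side1.png

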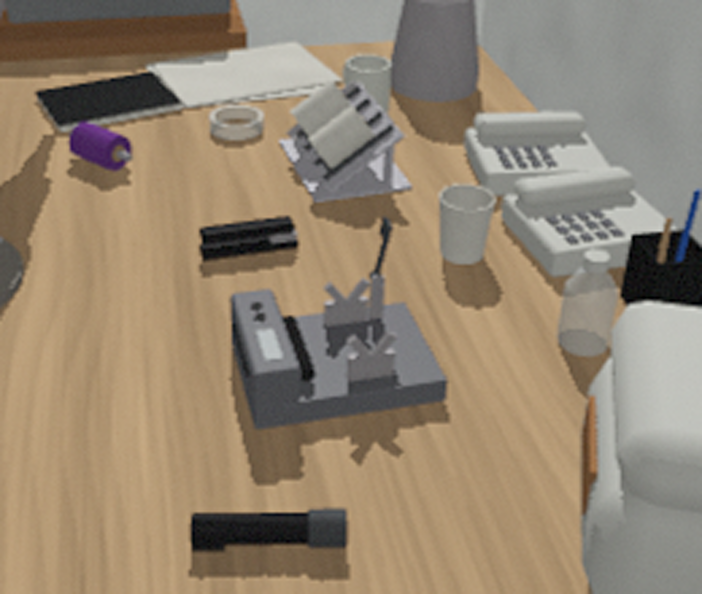

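Candidates for the long roll, top picture: left-lane roll (164,175) with steel axle showing at its high end; right-lane roll (195,171) with no long stub; purple look-alike (155,285). I choose the left-lane one. Next: close crop and pose fits.

```bash
cat >> h.py <<'E'
def R2(y): c,s=np.cos(y),np.sin(y); return np.array([[c,-s,0],[s,c,0],[0,0,1]])
def proj(n,P):
    c=env.calibration(n); P=np.atleast_2d(P)
    q=P@c["world_to_cam"][:3,:3].T+c["world_to_cam"][:3,3]; K=c["intrinsics"]
    return np.stack([K[0,2]+K[0,0]*q[:,0]/-q[:,2],K[1,2]+K[1,1]*-q[:,1]/-q[:,2]],1)
def box(a,b): return np.array([[x,y,z] for x in (a[0],b[0]) for y in (a[1],b[1]) for z in (a[2],b[2])],float)
def sil(n,parts,p):
    S=8; m=np.zeros((384*2,512*2),np.uint8)
    for P in parts:
        h=cv2.convexHull(proj(n,P@R2(p[2]).T+[p[0],p[1],0]).astype(np.float32))
        cv2.fillConvexPoly(m,np.round((h+.5)*2*S-.5*S).astype(int),255,shift=3)
    return cv2.resize(m,(512,384),interpolation=cv2.INTER_AREA)/255.
from scipy.optimize import minimize
def fit(parts,masks,p0):
    def f(p):
        c=0
        for n,m in masks.items():
            s=sil(n,parts,p); c+=1-np.minimum(s,m).sum()/np.maximum(s,m).sum()
        return c
    r=None
    for k in range(3):
        x0=p0 if r is None else r.x
        r=minimize(f,x0,method="Nelder-Mead",options=dict(initial_simplex=np.array([x0]*4)+np.vstack([np.zeros(3),np.diag([12,12,.12])])))
    return r.x,r.fun
def ray(n,px,z):
    c=env.calibration(n); W=c["world_to_cam"]; K=c["intrinsics"]
    d=W[:3,:3].T@np.array([(px[0]-K[0,2])/K[0,0],-(px[1]-K[1,2])/K[1,1],-1]); o=-W[:3,:3].T@W[:3,3]
    return o+d*(z-o[2])/d[2]
PR=[box((-130,-75,0),(-80,75,74)),box((-80,-75,0),(80,75,30)),box((-22,46.5,30),(22,53.5,86)),box((-22,-53.5,30),(22,-46.5,86))]
E
cat > m.py <<'E'
from h import *
env.grab_frame("top");env.grab_frame("side")
pm={n:env.cut_out(n,"printer")[0]["region"].astype(float) for n in("top","side")}
p0=ray("top",(335,201),40)
for ms in (pm,{"top":pm["top"]},{"side":pm["side"]}):
    x,f=fit(PR,ms,[p0[0],p0[1],0.07]); print("printer",np.round(x,3),round(f,3))
r0=ray("top",(182,167),55)
print("rack0",r0,"roll",ray("top",(163,173.5),80))
t=35*np.pi/180; 
board=np.array([[x,y,55+x*np.tan(t)] for x in(-75,75) for y in(-100,100)])
# roll cylinder
a=np.linspace(0,2*np.pi,40); C=np.array([[x,28*np.cos(u),28*np.sin(u)] for x in(-40,40) for u in a])
Ry=np.array([[np.cos(t),0,-np.sin(t)],[0,1,0],[np.sin(t),0,np.cos(t)]])
cyl=C@Ry.T+[0,0,75]
for n in("top","side"):
    for d in env.cut_out(n,"long_roll_center"):
        at=np.array(d["at"])
        if d["p"]<.3: continue
        q=ray(n,at,80); x,f=fit([cyl],{n:d["region"].astype(float)},[q[0],q[1],.07]); print("roll",n,at,np.round(x,3),round(f,3))
for d in env.cut_out("top","rack")[:1]:
    m=d["region"].astype(np.uint8); h=cv2.convexHull(np.argwhere(m)[:,::-1].astype(np.int32)); M=np.zeros_like(m);cv2.fillConvexPoly(M,h,1)
    x,f=fit([board],{"top":M.astype(float)},[r0[0],r0[1],.07]); print("rack",np.round(x,3),round(f,3))
for t in("keeper","keeper_tab"):
  for n in("top","side"): print(t,n,[(d["p"],d["at"]) for d in env.cut_out(n,t)])
for n,(c0,c1,r0,r1) in {"top":(140,225,135,205)}.items():
    b=cv2.imread(f"pics/{n}0.png");cv2.imwrite("pics/close.png",cv2.resize(b[r0:r1,c0:c1],None,fx=8,fy=8,interpolation=cv2.INTER_CUBIC))
E
python3 m.py
```

```text
printer [ 4.88291e+02 -2.50670e+02  5.50000e-02] 0.146Traceback (most recent call last):
  File "m.py", line 6, in <module>
    x,f=fit(PR,ms,[p0[0],p0[1],0.07]); print("printer",np.round(x,3),round(f,3))
        ~~~^^^^^^^^^^^^^^^^^^^^^^^^^^
  File "h.py", line 25, in fit
    r=minimize(f,x0,method="Nelder-Mead",options=dict(initial_simplex=np.array([x0]*4)+np.vstack([np.zeros(3),np.diag([12,12,.12])])))
    res = _minimize_neldermead(fun, x0, args, callback, bounds=bounds,
                               **options)
    fxe = func(xe)
    fx = function(np.copy(x), *(wrapper_args + args))
  File "h.py", line 20, in f
    s=sil(n,parts,p); c+=1-np.minimum(s,m).sum()/np.maximum(s,m).sum()
  File "h.py", line 12, in sil
    h=cv2.convexHull(proj(n,P@R2(p[2]).T+[p[0],p[1],0]).astype(np.float32))
                     ~~~~^^^^^^^^^^^^^^^^^^^^^^^^^^^^^^
  File "h.py", line 5, in proj
    c=env.calibration(n); P=np.atleast_2d(P)
ValueError: time passes only in moves, steps and waits
```

```bash
sed -i 's/^def R2/CAL={n:env.calibration(n) for n in("top","side")}\ndef R2/; s/c=env.calibration(n);/c=CAL[n];/' h.py; python3 m.py; python3 -c "
from h import *; print(env.sense()['time_s'])"
```

```text
printer [ 4.89522e+02 -2.50625e+02  5.60000e-02] 0.149
printer [ 4.8933e+02 -2.5013e+02  5.2000e-02] 0.029
printer [ 4.89565e+02 -2.53009e+02  4.90000e-02] 0.115
rack0 [578.78525532 230.26232269  55.        ] roll [552.34264951 284.35177047  80.        ]
roll top [163.1 174.9] [5.50936e+02 2.83631e+02 1.11000e-01] 0.133
roll top [154.9 284.6] [208.976 292.406  -0.927] 0.122
roll side [175.6 168.3] [203.986 190.57    0.365] 0.443
roll side [261.4 154.1] [5.47498e+02 2.91565e+02 6.50000e-02] 0.227
rack [5.55685e+02 2.28786e+02 1.20000e-01] 0.131
keeper top [(0.36, [314.0, 173.2])]
keeper side [(0.66, [284.1, 203.6])]
keeper_tab top []
keeper_tab side [(0.61, [281.4, 201.4])]
2.05
```

View pics/close.png

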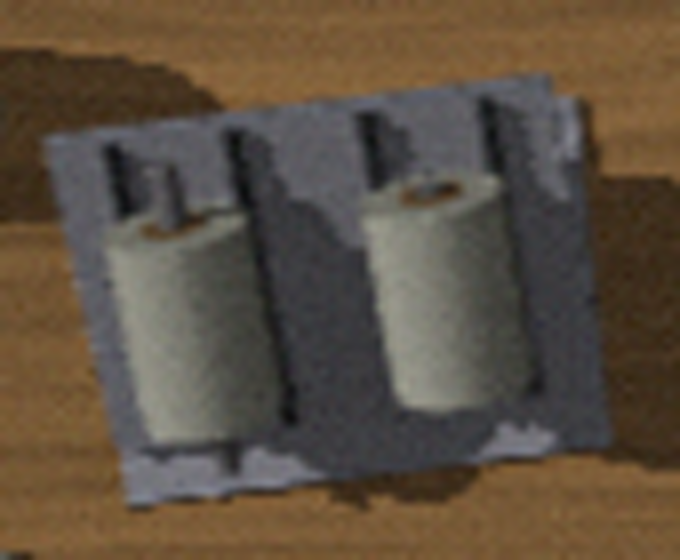

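```bash
cat > m2.py <<'E'
from h import *
from scipy.optimize import least_squares
t=np.radians(35); cr=lambda u,v:np.array([140+u/8-.5+1/16,135+v/8-.5+1/16])
B=np.array([[75,100,55+75*np.tan(t)],[75,-100,55+75*np.tan(t)],[-75,100,55-75*np.tan(t)],[-75,-100,55-75*np.tan(t)]])
px=np.array([cr(45,138),cr(550,75),cr(128,505),cr(612,445)])
g=lambda p:(proj("top",B@R2(p[2]).T+[p[0],p[1],0])-px).ravel()
r=least_squares(g,[570,230,.1],x_scale=[10,10,.1]); print("rack",np.round(r.x,3),np.round(r.fun,1)); p=r.x
print("roll pred",R2(p[2])@[-20,50,0]+[p[0],p[1],0])
A=np.array([[65*np.cos(t),0,75+65*np.sin(t)],[-65*np.cos(t),0,75-65*np.sin(t)]])
ap=np.array([cr(166,168),cr(232,472)])
g=lambda p:(proj("top",A@R2(p[2]).T+[p[0],p[1],0])-ap).ravel()
r=least_squares(g,[550,284,.1],x_scale=[10,10,.1]); print("axle",np.round(r.x,3),np.round(r.fun,2))
# color mask roll
for n,seed in(("top",(163,174)),("side",(261,154))):
    d=[d for d in env.cut_out(n,"long_roll_center") if np.hypot(*(np.array(d["at"])-seed))<8]
    im=env.grab_frame(n); h=cv2.cvtColor(im,cv2.COLOR_RGB2LAB).astype(int)
    m=d[0]["region"] if d else None
    if m is not None: print(n,h[m].mean(0),h[m].std(0),np.ptp(np.argwhere(m),axis=0))
def edge(): pass
# tab
for z in(120,130,138,145): print("tab top",z,ray("top",(316,173),z),"side proj of it",proj("side",ray("top",(316,173),z)))
q=np.array([489.4,-250.5]);y=.052
for a in(1.2,1.57,1.9,2.1):
    T=R2(y)@[36-57*np.cos(a),66.5,0]+[*q,81+57*np.sin(a)]; print(a,T.round(1),proj("top",T).round(1),proj("side",T).round(1))
E
python3 m2.py
```

```text
rack [5.63443e+02 2.31786e+02 1.02000e-01] [-1.1 -3.8 -0.2 -3.5  0.6  3.5  0.7  3.9]
roll pred [538.44151385 279.48253014   0.        ]
axle [5.48858e+02 2.80678e+02 1.07000e-01] [-0.02 -0.17  0.02  0.18]
top [106.06796117 126.73592233 132.54174757] [31.0723122   1.67800473  2.46838355] [37 20]
side [153.54468085 127.06808511 131.87659574] [16.22111585  0.8725376   1.85360061] [18 21]
tab top 120 [ 535.28585837 -187.77543319  120.        ] side proj of it [[283.81686377 204.69076316]]
tab top 130 [ 532.85341355 -186.62540687  130.        ] side proj of it [[283.10971124 201.75171914]]
tab top 138 [ 530.90745769 -185.70538581  138.        ] side proj of it [[282.54006832 199.38418802]]
tab top 145 [ 529.20474631 -184.90036738  145.        ] side proj of it [[282.03874418 197.30060119]]
1.2 [ 501.3 -183.3  134.1] [[315.4 183.1]] [[272.7 200.9]]
1.57 [ 521.8 -182.2  138. ] [[314.9 176. ]] [[279.3 199. ]]
1.9 [ 540.3 -181.3  134.9] [[314.3 170.2]] [[285.2 199.3]]
2.1 [ 550.6 -180.7  130.2] [[313.8 167.2]] [[288.3 200.2]]
```

The crop shows a steel axle stub at crop (166,168) = px (160.7,156) on the left roll, and a bare end on the right one, so the left roll is the one to take. It measures about (549.5, 282, 75) with yaw 0.107. The printer is at (489.4, -250.5) with yaw 0.052, and the keeper stands at about 1.7 rad.

```bash
cat >> h.py <<'E'
from scipy.spatial.transform import Rotation as Ro
def sim(p,R,d,w,N):
    for _ in range(N): p=p+R@(np.array(d)*20); R=R@Ro.from_rotvec(np.array(w)*2).as_matrix()
    return p,R
def plan(pt,Rt,N,p=None,R=None,show=True):
    "N equal rows from p,R (now) to pt,Rt; prints row, returns the rounded result"
    if p is None: s=env.sense(); p=s["tcp_pos"]; R=Ro.from_euler("xyz",s["tcp_rot"]).as_matrix()
    w=Ro.from_matrix(R.T@Rt).as_rotvec()/N; E=Ro.from_rotvec(w).as_matrix()
    d=np.linalg.solve(sum(np.linalg.matrix_power(E,k) for k in range(N)),R.T@(np.array(pt)-p))
    d,w=np.round(d/20,3),np.round(w/2,4); 
    mid=sim(p,R,d,w,N//2)[0]; e,RE=sim(p,R,d,w,N)
    print(f"{N} rows d",d.tolist(),"w",w.tolist(),"mid",mid.round(),"end",e.round(1),"deg/row",round(float(np.linalg.norm(w)*114.6),2))
    return e,RE
def rpy(r,p,y): return Ro.from_euler("xyz",[r,p,y]).as_matrix()
def frame(z,y): z=np.array(z)/np.linalg.norm(z); x=np.cross(y,z); x/=np.linalg.norm(x); return np.stack([x,np.cross(z,x),z],1)
T35=np.radians(35)
def Rpick(yaw): return frame(R2(yaw)@[np.sin(T35),0,-np.cos(T35)],R2(yaw)@[0,1,0])
def Rplace(yaw): return frame([0,0,-1],R2(yaw)@[1,0,0])
def st():
    s=env.sense(); print({k:np.round(s[k],3).tolist() for k in("time_s","joint_positions","tcp_pos","tcp_rot","contact_force","gripper_width","grasp_force")})
E
python3 - <<'E'
from h import *
st()
R=Rpick(.107); c=np.array([549.5,282,75]); g=c+19*R[:,2]
a=plan(g-100*R[:,2],R,25); b=plan(g,R,8,*a)
print(R.round(2),g)
print(ray("top",(122,148),80), ray("top",(144,220),15))
E
```

```text
{'time_s': 2.25, 'joint_positions': [-1.437, 0.398, 0.045, 1.537, -0.019, 1.207, -0.051], 'tcp_pos': [149.942, 632.491, 231.333], 'tcp_rot': [3.142, 0.0, 2.909], 'contact_force': [-0.251, 0.889, -0.575], 'gripper_width': 0.999, 'grasp_force': 0.0}
25 rows d [-0.688, -0.669, 0.386] w [-0.0021, -0.0121, -0.0066] mid [298. 448. 159.] end [503.6 277.3 141.4] deg/row 1.6
8 rows d [0.002, -0.002, 0.624] w [0.0001, 0.0, 0.0] mid [532. 280. 100.] end [560.3 283.1  59.4] deg/row 0.01
[[-0.81 -0.11  0.57]
 [-0.09  0.99  0.06]
 [-0.57  0.   -0.82]] [560.33562646 283.16385709  59.43611116]
[638.11486465 418.04000562  80.        ] [415.63024368 357.6044795   15.        ]
```

Emit:
send_rows:
  plan:
    - {"x":-0.69,"y":-0.67,"z":0.386,"rx":-0.002,"ry":-0.012,"rz":-0.0066,"claw":85}
    - {"x":-0.69,"y":-0.67,"z":0.386,"rx":-0.002,"ry":-0.012,"rz":-0.0066,"claw":85}
    - {"x":-0.69,"y":-0.67,"z":0.386,"rx":-0.002,"ry":-0.012,"rz":-0.0066,"claw":85}
    - {"x":-0.69,"y":-0.67,"z":0.386,"rx":-0.002,"ry":-0.012,"rz":-0.0066,"claw":85}
    - {"x":-0.69,"y":-0.67,"z":0.386,"rx":-0.002,"ry":-0.012,"rz":-0.0066,"claw":85}
  squeeze: 50

```text
time_s: 2.75
tcp_pos: [205.9, 552.1, 195.5]
tcp_rot: [3.125, 0.121, 2.975]
contact_force: [0.1, 1.0, 1.0]
gripper_width: 0.997
grasp_force: 0.0
```

Emit:
send_rows:
  plan:
    - {"x":-0.69,"y":-0.67,"z":0.386,"rx":-0.002,"ry":-0.012,"rz":-0.0066,"claw":85}
    - {"x":-0.69,"y":-0.67,"z":0.386,"rx":-0.002,"ry":-0.012,"rz":-0.0066,"claw":85}
    - {"x":-0.69,"y":-0.67,"z":0.386,"rx":-0.002,"ry":-0.012,"rz":-0.0066,"claw":85}
    - {"x":-0.69,"y":-0.67,"z":0.386,"rx":-0.002,"ry":-0.012,"rz":-0.0066,"claw":85}
    - {"x":-0.69,"y":-0.67,"z":0.386,"rx":-0.002,"ry":-0.012,"rz":-0.0066,"claw":85}

```text
time_s: 3.25
tcp_pos: [270.5, 476.1, 167.8]
tcp_rot: [3.117, 0.243, 3.039]
contact_force: [-0.1, 0.4, -0.4]
gripper_width: 0.996
grasp_force: 0.0
```

Emit:
send_rows:
  plan:
    - {"x":-0.69,"y":-0.67,"z":0.386,"rx":-0.002,"ry":-0.012,"rz":-0.0066,"claw":85}
    - {"x":-0.69,"y":-0.67,"z":0.386,"rx":-0.002,"ry":-0.012,"rz":-0.0066,"claw":85}
    - {"x":-0.69,"y":-0.67,"z":0.386,"rx":-0.002,"ry":-0.012,"rz":-0.0066,"claw":85}
    - {"x":-0.69,"y":-0.67,"z":0.386,"rx":-0.002,"ry":-0.012,"rz":-0.0066,"claw":85}
    - {"x":-0.69,"y":-0.67,"z":0.386,"rx":-0.002,"ry":-0.012,"rz":-0.0066,"claw":85}

```text
time_s: 3.75
tcp_pos: [342.9, 404.4, 149.2]
tcp_rot: [3.116, 0.365, 3.105]
contact_force: [-0.0, 0.1, 0.4]
gripper_width: 0.997
grasp_force: 0.0
```

Emit:
send_rows:
  plan:
    - {"x":-0.69,"y":-0.67,"z":0.386,"rx":-0.002,"ry":-0.012,"rz":-0.0066,"claw":85}
    - {"x":-0.69,"y":-0.67,"z":0.386,"rx":-0.002,"ry":-0.012,"rz":-0.0066,"claw":85}
    - {"x":-0.69,"y":-0.67,"z":0.386,"rx":-0.002,"ry":-0.012,"rz":-0.0066,"claw":85}
    - {"x":-0.69,"y":-0.67,"z":0.386,"rx":-0.002,"ry":-0.012,"rz":-0.0066,"claw":85}
    - {"x":-0.69,"y":-0.67,"z":0.386,"rx":-0.002,"ry":-0.012,"rz":-0.0066,"claw":85}

```text
time_s: 4.25
tcp_pos: [421.6, 337.7, 140.2]
tcp_rot: [3.125, 0.486, -3.109]
contact_force: [0.8, 0.1, -0.3]
gripper_width: 0.999
grasp_force: 0.0
```

Emit:
send_rows:
  plan:
    - {"x":-0.69,"y":-0.67,"z":0.386,"rx":-0.002,"ry":-0.012,"rz":-0.0066,"claw":85}
    - {"x":-0.69,"y":-0.67,"z":0.386,"rx":-0.002,"ry":-0.012,"rz":-0.0066,"claw":85}
    - {"x":-0.69,"y":-0.67,"z":0.386,"rx":-0.002,"ry":-0.012,"rz":-0.0066,"claw":85}

```text
time_s: 4.55
tcp_pos: [471.1, 300.1, 139.8]
tcp_rot: [3.135, 0.559, -3.064]
contact_force: [0.4, -0.7, 0.8]
gripper_width: 0.996
grasp_force: 0.0
```

Moves follow precisely. I'll re-plan the rest and check the picture from near the roll.

```bash
python3 - <<'E'
from h import *
R=Rpick(.107); c=np.array([549.5,282,75]); g=c+19*R[:,2]
a=plan(g-70*R[:,2],R,4); b=plan(g,R,6,*a)
im=env.grab_frame("top"); o=im[125:225,130:255,::-1]; cv2.imwrite("pics/pre.png",cv2.resize(o,None,fx=6,fy=6,interpolation=cv2.INTER_CUBIC))
print(proj("top",env.sense()["tcp_pos"]))
E
```

```text
4 rows d [-0.337, -0.321, 0.562] w [-0.0012, -0.0065, -0.0031] mid [496. 289. 128.] end [520.4 278.8 116.8] deg/row 0.84
6 rows d [-0.0, 0.0, 0.583] w [-0.0, -0.0, 0.0] mid [540. 281.  88.] end [560.3 283.1  59.5] deg/row 0.0
[[153.27977042 194.97763966]]
```

View pics/pre.png

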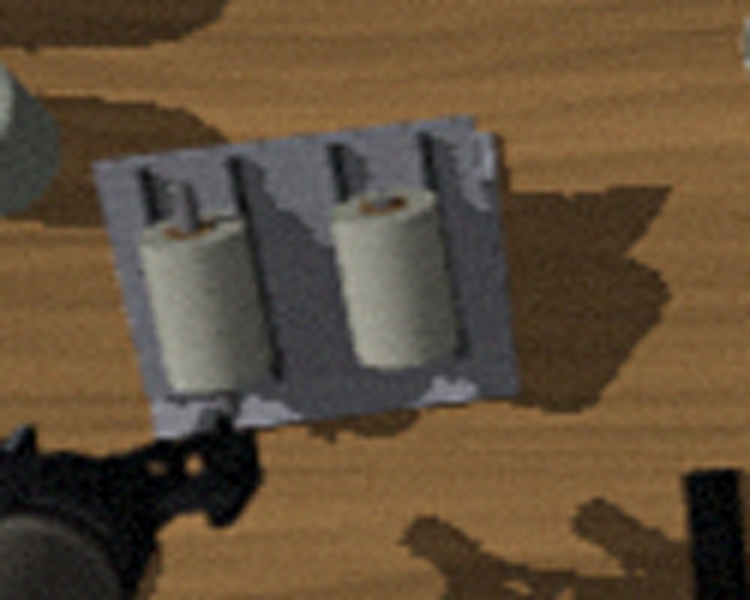

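The fingers straddle crop x 12–262, so their centre is at about px 152.8, against 153.3 predicted. The axle stub is again visible at crop (185,195) on the left roll. I'll go in.

Emit:
send_rows:
  plan:
    - {"x":-0.337,"y":-0.321,"z":0.562,"rx":-0.0012,"ry":-0.0065,"rz":-0.0031,"claw":85}
    - {"x":-0.337,"y":-0.321,"z":0.562,"rx":-0.0012,"ry":-0.0065,"rz":-0.0031,"claw":85}
    - {"x":-0.337,"y":-0.321,"z":0.562,"rx":-0.0012,"ry":-0.0065,"rz":-0.0031,"claw":85}
    - {"x":-0.337,"y":-0.321,"z":0.562,"rx":-0.0012,"ry":-0.0065,"rz":-0.0031,"claw":85}

```text
time_s: 5.0
tcp_pos: [520.0, 279.7, 116.6]
tcp_rot: [3.141, 0.61, -3.035]
contact_force: [1.7, -1.0, 0.2]
gripper_width: 0.996
grasp_force: 0.0
```

Emit:
send_rows:
  plan:
    - {"z":0.58}
    - {"z":0.58}
    - {"z":0.58}
    - {"z":0.5}
    - {"z":0.4}

```text
invalid input at $.plan[0]: expected keys x, y, z, rx, ry, rz, claw
```

Emit:
send_rows:
  plan:
    - {"z":0.4}
    - {"z":0.4}
    - {}

```text
invalid input at $.plan[0]: expected keys x, y, z, rx, ry, rz, claw
```

Emit:
send_rows:
  plan:
    - {"x":0,"y":0,"z":0.58,"rx":0,"ry":0,"rz":0,"claw":85}
    - {"x":0,"y":0,"z":0.58,"rx":0,"ry":0,"rz":0,"claw":85}
    - {"x":0,"y":0,"z":0.58,"rx":0,"ry":0,"rz":0,"claw":85}
    - {"x":0,"y":0,"z":0.58,"rx":0,"ry":0,"rz":0,"claw":85}
    - {"x":0,"y":0,"z":0.5,"rx":0,"ry":0,"rz":0,"claw":85}

```text
time_s: 5.5
tcp_pos: [552.0, 283.5, 69.9]
tcp_rot: [3.142, 0.61, -3.035]
contact_force: [0.1, -0.5, 0.0]
gripper_width: 0.999
grasp_force: 0.0
```

Emit:
send_rows:
  plan:
    - {"x":0,"y":0,"z":0.4,"rx":0,"ry":0,"rz":0,"claw":85}
    - {"x":0,"y":0,"z":0.27,"rx":0,"ry":0,"rz":0,"claw":85}
    - {"x":0,"y":0,"z":0,"rx":0,"ry":0,"rz":0,"claw":85}

```text
time_s: 5.8
tcp_pos: [559.5, 283.7, 58.8]
tcp_rot: [-3.141, 0.609, -3.035]
contact_force: [0.2, -0.4, 1.0]
gripper_width: 0.994
grasp_force: 0.0
```

```bash
python3 - <<'E'
from h import *
st()
im=env.grab_frame("top"); a=cv2.resize(im[125:225,130:230,::-1],None,fx=4,fy=4,interpolation=cv2.INTER_CUBIC)
im=env.grab_frame("side"); b=cv2.resize(im[115:215,215:315,::-1],None,fx=4,fy=4,interpolation=cv2.INTER_CUBIC)
cv2.imwrite("pics/g.png",np.hstack([a,b]))
E
```

```text
{'time_s': 5.8, 'joint_positions': [-0.945, 0.403, 0.269, 2.203, 1.409, 0.237, -0.39], 'tcp_pos': [559.522, 283.711, 58.82], 'tcp_rot': [-3.141, 0.609, -3.035], 'contact_force': [0.244, -0.42, 1.026], 'gripper_width': 0.994, 'grasp_force': 0.0}
```

View pics/g.png

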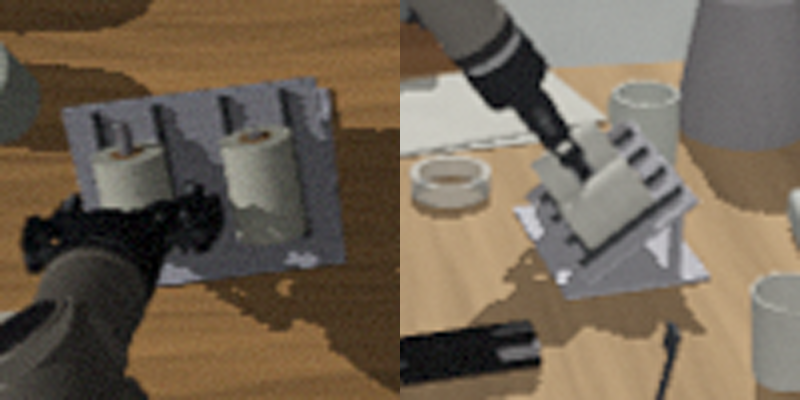

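Fingers straddle the left roll: in the top crop they sit at x 25–220 and the right roll is untouched. The side crop shows a finger between the rolls at about mid-length. I'll close.

Emit:
send_rows:
  plan:
    - {"x":0,"y":0,"z":0,"rx":0,"ry":0,"rz":0,"claw":50}
    - {"x":0,"y":0,"z":0,"rx":0,"ry":0,"rz":0,"claw":50}
    - {"x":0,"y":0,"z":0,"rx":0,"ry":0,"rz":0,"claw":50}
    - {"x":0,"y":0,"z":0,"rx":0,"ry":0,"rz":0,"claw":50}
    - {"x":0,"y":0,"z":0,"rx":0,"ry":0,"rz":0,"claw":50}
  squeeze: 50

```text
time_s: 6.4
tcp_pos: [559.3, 283.2, 59.9]
tcp_rot: [-3.141, 0.61, -3.035]
contact_force: [-3.9, -1.4, 5.6]
gripper_width: 0.64
grasp_force: 51.3
```

Emit:
send_rows:
  plan:
    - {"x":0,"y":0,"z":0,"rx":0,"ry":0,"rz":0,"claw":50}
    - {"x":0,"y":0,"z":0,"rx":0,"ry":0,"rz":0,"claw":50}

```text
time_s: 6.6
tcp_pos: [559.3, 283.2, 59.8]
tcp_rot: [-3.141, 0.61, -3.035]
contact_force: [-4.4, -0.7, 5.1]
gripper_width: 0.64
grasp_force: 51.3
```

Emit:
send_rows:
  plan:
    - {"x":0,"y":0,"z":-0.2,"rx":0,"ry":0,"rz":0,"claw":50}
    - {"x":0,"y":0,"z":-0.3,"rx":0,"ry":0,"rz":0,"claw":50}
    - {"x":0,"y":0,"z":-0.4,"rx":0,"ry":0,"rz":0,"claw":50}
    - {"x":0,"y":0,"z":-0.5,"rx":0,"ry":0,"rz":0,"claw":50}
    - {"x":0,"y":0,"z":-0.6,"rx":0,"ry":0,"rz":0,"claw":50}

```text
time_s: 7.1
tcp_pos: [535.4, 280.6, 91.5]
tcp_rot: [-3.14, 0.608, -3.034]
contact_force: [-0.2, 0.6, -3.6]
gripper_width: 0.643
grasp_force: 53.4
```

Gripped (opening about 55 mm, and the weight shows on the wrist). Now planning the carry.

```bash
python3 - <<'E'
from h import *
s=env.sense(); p=s["tcp_pos"]; R=Ro.from_euler("xyz",s["tcp_rot"]).as_matrix()
a=sim(p,R,[0,0,-1],[0,0,0],3); print(a[0])
b=plan([530,230,215],Rplace(.052+1.1),10,*a)
c=plan([545,0,215],Rplace(.052+.6),13,*b)
d=plan([489.4,-250.5,205],Rplace(.052),14,*c)
print(Rplace(.052).round(2), Ro.from_matrix(Rplace(.052)).as_euler("xyz"))
E
```

```text
[501.37261251 277.01948123 140.7416768 ]
10 rows d [-0.293, -0.197, -0.303] w [0.0079, 0.0297, 0.0255] mid [513. 256. 181.] end [530. 230. 215.] deg/row 4.58
13 rows d [-0.587, -0.677, -0.0] w [0.0, -0.0, 0.0192] mid [551. 125. 215.] end [ 5.449e+02 -1.000e-01  2.149e+02] deg/row 2.2
14 rows d [-0.772, -0.519, 0.035] w [-0.0, -0.0, 0.0214] mid [ 536. -130.  210.] end [ 489.5 -250.6  205. ] deg/row 2.45
[[-0.05  1.    0.  ]
 [ 1.    0.05  0.  ]
 [ 0.    0.   -1.  ]] [-3.14159265  0.          1.62279633]
```

Emit:
send_rows:
  plan:
    - {"x":0,"y":0,"z":-1,"rx":0,"ry":0,"rz":0,"claw":50}
    - {"x":0,"y":0,"z":-1,"rx":0,"ry":0,"rz":0,"claw":50}
    - {"x":0,"y":0,"z":-1,"rx":0,"ry":0,"rz":0,"claw":50}

```text
time_s: 7.4
tcp_pos: [500.9, 276.7, 140.9]
tcp_rot: [-3.14, 0.607, -3.034]
contact_force: [1.2, 0.4, -2.8]
gripper_width: 0.64
grasp_force: 53.4
```

Emit:
send_rows:
  plan:
    - {"x":-0.293,"y":-0.197,"z":-0.303,"rx":0.0079,"ry":0.0297,"rz":0.0255,"claw":50}
    - {"x":-0.293,"y":-0.197,"z":-0.303,"rx":0.0079,"ry":0.0297,"rz":0.0255,"claw":50}
    - {"x":-0.293,"y":-0.197,"z":-0.303,"rx":0.0079,"ry":0.0297,"rz":0.0255,"claw":50}
    - {"x":-0.293,"y":-0.197,"z":-0.303,"rx":0.0079,"ry":0.0297,"rz":0.0255,"claw":50}
    - {"x":-0.293,"y":-0.197,"z":-0.303,"rx":0.0079,"ry":0.0297,"rz":0.0255,"claw":50}

```text
time_s: 7.9
tcp_pos: [512.6, 256.4, 180.8]
tcp_rot: [3.099, 0.301, 2.972]
contact_force: [0.3, 0.3, -3.2]
gripper_width: 0.639
grasp_force: 53.6
```

Emit:
send_rows:
  plan:
    - {"x":-0.293,"y":-0.197,"z":-0.303,"rx":0.0079,"ry":0.0297,"rz":0.0255,"claw":50}
    - {"x":-0.293,"y":-0.197,"z":-0.303,"rx":0.0079,"ry":0.0297,"rz":0.0255,"claw":50}
    - {"x":-0.293,"y":-0.197,"z":-0.303,"rx":0.0079,"ry":0.0297,"rz":0.0255,"claw":50}
    - {"x":-0.293,"y":-0.197,"z":-0.303,"rx":0.0079,"ry":0.0297,"rz":0.0255,"claw":50}
    - {"x":-0.293,"y":-0.197,"z":-0.303,"rx":0.0079,"ry":0.0297,"rz":0.0255,"claw":50}

```text
time_s: 8.4
tcp_pos: [529.9, 230.5, 215.2]
tcp_rot: [3.14, -0.003, 2.722]
contact_force: [0.6, -0.3, -3.5]
gripper_width: 0.636
grasp_force: 53.6
```

```bash
python3 - <<'E'
from h import *
st()
c=plan([545,0,215],Rplace(.052+.6),13)
d=plan([489.4,-250.5,205],Rplace(.052),14,*c)
E
```

```text
{'time_s': 8.4, 'joint_positions': [-0.569, 0.284, 0.105, 1.735, -0.036, 1.124, 0.699], 'tcp_pos': [529.949, 230.516, 215.151], 'tcp_rot': [3.14, -0.003, 2.722], 'contact_force': [0.603, -0.336, -3.513], 'gripper_width': 0.636, 'grasp_force': 53.606}
13 rows d [-0.589, -0.678, -0.001] w [0.0, -0.0001, 0.0192] mid [551. 125. 215.] end [ 5.451e+02 -1.000e-01  2.150e+02] deg/row 2.2
14 rows d [-0.772, -0.519, 0.036] w [0.0, -0.0, 0.0214] mid [ 536. -130.  210.] end [ 489.6 -250.6  204.8] deg/row 2.45
```

Emit:
send_rows:
  plan:
    - {"x":-0.589,"y":-0.678,"z":0,"rx":0,"ry":0,"rz":0.0192,"claw":50}
    - {"x":-0.589,"y":-0.678,"z":0,"rx":0,"ry":0,"rz":0.0192,"claw":50}
    - {"x":-0.589,"y":-0.678,"z":0,"rx":0,"ry":0,"rz":0.0192,"claw":50}
    - {"x":-0.589,"y":-0.678,"z":0,"rx":0,"ry":0,"rz":0.0192,"claw":50}
    - {"x":-0.589,"y":-0.678,"z":0,"rx":0,"ry":0,"rz":0.0192,"claw":50}

```text
time_s: 8.9
tcp_pos: [550.1, 141.1, 215.2]
tcp_rot: [3.139, 0.001, 2.528]
contact_force: [0.1, 0.2, -2.9]
gripper_width: 0.64
grasp_force: 53.8
```

Emit:
send_rows:
  plan:
    - {"x":-0.589,"y":-0.678,"z":0,"rx":0,"ry":0,"rz":0.0192,"claw":50}
    - {"x":-0.589,"y":-0.678,"z":0,"rx":0,"ry":0,"rz":0.0192,"claw":50}
    - {"x":-0.589,"y":-0.678,"z":0,"rx":0,"ry":0,"rz":0.0192,"claw":50}
    - {"x":-0.589,"y":-0.678,"z":0,"rx":0,"ry":0,"rz":0.0192,"claw":50}
    - {"x":-0.589,"y":-0.678,"z":0,"rx":0,"ry":0,"rz":0.0192,"claw":50}

```text
time_s: 9.4
tcp_pos: [552.9, 51.7, 215.3]
tcp_rot: [3.139, 0.001, 2.335]
contact_force: [-0.1, -0.5, -4.1]
gripper_width: 0.642
grasp_force: 53.7
```

Emit:
send_rows:
  plan:
    - {"x":-0.589,"y":-0.678,"z":0,"rx":0,"ry":0,"rz":0.0192,"claw":50}
    - {"x":-0.589,"y":-0.678,"z":0,"rx":0,"ry":0,"rz":0.0192,"claw":50}
    - {"x":-0.589,"y":-0.678,"z":0,"rx":0,"ry":0,"rz":0.0192,"claw":50}

```text
time_s: 9.7
tcp_pos: [546.0, -1.7, 215.2]
tcp_rot: [3.139, 0.001, 2.22]
contact_force: [0.2, -0.5, -3.1]
gripper_width: 0.64
grasp_force: 53.7
```

Emit:
send_rows:
  plan:
    - {"x":-0.772,"y":-0.519,"z":0.036,"rx":0,"ry":0,"rz":0.0214,"claw":50}
    - {"x":-0.772,"y":-0.519,"z":0.036,"rx":0,"ry":0,"rz":0.0214,"claw":50}
    - {"x":-0.772,"y":-0.519,"z":0.036,"rx":0,"ry":0,"rz":0.0214,"claw":50}
    - {"x":-0.772,"y":-0.519,"z":0.036,"rx":0,"ry":0,"rz":0.0214,"claw":50}
    - {"x":-0.772,"y":-0.519,"z":0.036,"rx":0,"ry":0,"rz":0.0214,"claw":50}

```text
time_s: 10.2
tcp_pos: [543.9, -94.7, 211.3]
tcp_rot: [3.139, 0.0, 2.006]
contact_force: [-0.4, 0.2, -3.7]
gripper_width: 0.64
grasp_force: 53.7
```

Emit:
send_rows:
  plan:
    - {"x":-0.772,"y":-0.519,"z":0.036,"rx":0,"ry":0,"rz":0.0214,"claw":50}
    - {"x":-0.772,"y":-0.519,"z":0.036,"rx":0,"ry":0,"rz":0.0214,"claw":50}
    - {"x":-0.772,"y":-0.519,"z":0.036,"rx":0,"ry":0,"rz":0.0214,"claw":50}
    - {"x":-0.772,"y":-0.519,"z":0.036,"rx":0,"ry":0,"rz":0.0214,"claw":50}
    - {"x":-0.772,"y":-0.519,"z":0.036,"rx":0,"ry":0,"rz":0.0214,"claw":50}

```text
time_s: 10.7
tcp_pos: [521.5, -184.7, 207.6]
tcp_rot: [3.139, -0.001, 1.792]
contact_force: [-0.4, -0.3, -2.9]
gripper_width: 0.636
grasp_force: 53.7
```

Emit:
send_rows:
  plan:
    - {"x":-0.772,"y":-0.519,"z":0.036,"rx":0,"ry":0,"rz":0.0214,"claw":50}
    - {"x":-0.772,"y":-0.519,"z":0.036,"rx":0,"ry":0,"rz":0.0214,"claw":50}
    - {"x":-0.772,"y":-0.519,"z":0.036,"rx":0,"ry":0,"rz":0.0214,"claw":50}
    - {"x":-0.772,"y":-0.519,"z":0.036,"rx":0,"ry":0,"rz":0.0214,"claw":50}
    - {"x":0,"y":0,"z":0,"rx":0,"ry":0,"rz":0,"claw":50}

```text
time_s: 11.2
tcp_pos: [488.4, -254.7, 204.7]
tcp_rot: [3.14, 0.001, 1.617]
contact_force: [-0.6, -0.9, -4.0]
gripper_width: 0.64
grasp_force: 53.7
```

```bash
python3 - <<'E'
from h import *
st()
p=env.sense()["tcp_pos"]
for n in("top","side"):
    im=env.grab_frame(n); cv2.imwrite(f"pics/h_{n}.png",im[:,:,::-1]); u=proj(n,p)[0]; print(n,u)
    r=env.cut_out(n,"long_roll_center"); print([(round(d["p"],2),np.round(d["at"])) for d in r])
a=cv2.resize(cv2.imread("pics/h_top.png")[140:240,280:380],None,fx=4,fy=4,interpolation=cv2.INTER_CUBIC)
b=cv2.resize(cv2.imread("pics/h_side.png")[150:290,215:315],None,fx=4,fy=4,interpolation=cv2.INTER_CUBIC)
cv2.imwrite("pics/h.png",np.hstack([np.vstack([a,np.zeros((160,400,3),np.uint8)]),b]))
E
```

```text
{'time_s': 11.2, 'joint_positions': [-0.038, 0.274, 0.531, 1.821, -0.156, 1.087, 0.596], 'tcp_pos': [488.411, -254.654, 204.706], 'tcp_rot': [3.14, 0.001, 1.617], 'contact_force': [-0.611, -0.868, -3.965], 'gripper_width': 0.64, 'grasp_force': 53.73}
top [344.01722038 181.68499816]
[(0.59, array([158., 285.])), (0.18, array([407., 235.]))]
side [274.64555118 192.68403029]
[(0.96, array([279., 189.])), (0.63, array([175., 167.])), (0.58, array([263., 249.]))]
```

View pics/h.png

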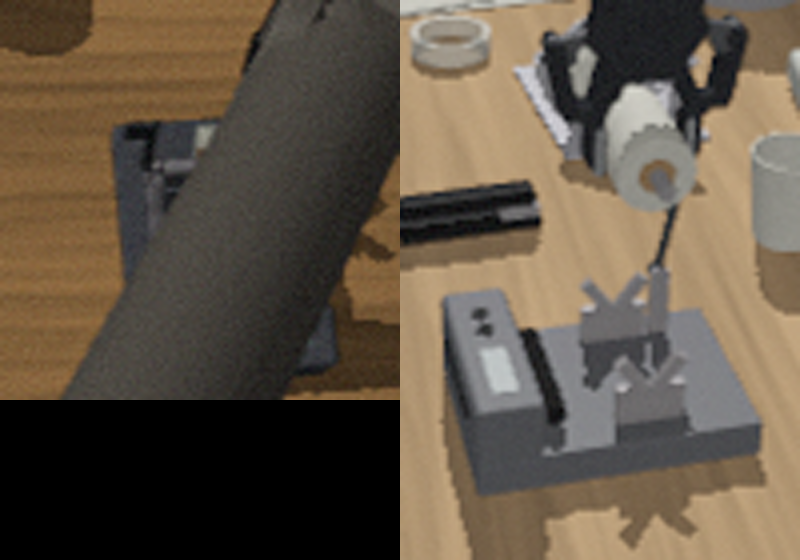

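```bash
python3 - <<'E'
from h import *
c=lambda u,v:np.array([215+(u-400)/4-.375,150+v/4-.375]).round(1)
print("meas face ctr",c(652,171),"tip",c(668,187),"near prongs",c(622,360),c(683,356),"far",c(587,287),c(645,282))
p=env.sense()["tcp_pos"]; Rz=R2(.046)
for dy in(0,-5):
  for dz in(14,19):
    o=p+[0,dy,dz]; print(dy,dz,"face",proj("side",o+Rz@[0,-40,0]).round(1),"tip",proj("side",o+Rz@[0,-65,0]).round(1))
for q in((489.4,-250.1),(489.4,-253)):
    for y in(-53.5,46.5): print(q,y,proj("side",np.array([[-18,y,86],[18,y,86]])@R2(.052).T+[*q,0]).round(1).tolist())
im=cv2.imread("pics/h_side.png"); m=env.cut_out("side","long_roll_center")[0]["region"]
a=np.linspace(0,2*np.pi,40); C=np.array([[28*np.cos(u),y,28*np.sin(u)] for y in(-40,40) for u in a])
ii=np.argwhere(m); print("mask rows/cols",ii.min(0),ii.max(0))
low=np.zeros_like(m);low[184:]=True
for dz in (12,15,19):
  best=min((1-(np.minimum(s:=sil("side",[C+[0,0,p[2]+dz]],[p[0]+dx,p[1]+dy,.046])*low,m*low)).sum()/np.maximum(s,m*low).sum(),dx,dy) for dx in range(-4,5) for dy in range(-14,15,1)); print(dz,best)
E
```

```text
meas face ctr [277.6 192.4] tip [281.6 196.4] near prongs [270.1 239.6] [285.4 238.6] far [261.4 221.4] [275.9 220.1]
0 14 face [[279.6 194.6]] tip [[282.2 199.3]]
0 19 face [[279.6 192.9]] tip [[282.3 197.7]]
-5 14 face [[280.  195.5]] tip [[282.7 200.3]]
-5 19 face [[280.1 193.9]] tip [[282.7 198.7]]
(489.4, -250.1) -53.5 [[272.0, 238.7], [284.3, 237.1]]
(489.4, -250.1) 46.5 [[263.2, 219.0], [274.7, 217.6]]
(489.4, -253) -53.5 [[272.2, 239.3], [284.6, 237.7]]
(489.4, -253) 46.5 [[263.4, 219.5], [274.9, 218.1]]
mask rows/cols [172 267] [202 289]
12 (np.float64(0.09284205778023824), 3, 10)
15 (np.float64(0.09751623062262393), 2, 5)
19 (np.float64(0.10116955520542958), 0, -2)
```

Emit:
send_rows:
  plan:
    - {"x":0.05,"y":0,"z":0.9,"rx":0,"ry":0,"rz":0,"claw":50}
    - {"x":0.05,"y":0.02,"z":1,"rx":0,"ry":0,"rz":0,"claw":50}
    - {"x":0.05,"y":0.02,"z":1,"rx":0,"ry":0,"rz":0,"claw":50}
    - {"x":0.05,"y":0.02,"z":1,"rx":0,"ry":0,"rz":0,"claw":50}
    - {"x":0.05,"y":0.02,"z":0.9,"rx":0,"ry":0,"rz":0.003,"claw":50}

```text
time_s: 11.95
tcp_pos: [493.1, -244.4, 107.7]
tcp_rot: [3.139, -0.002, 1.62]
contact_force: [0.6, 0.0, -2.2]
gripper_width: 0.641
grasp_force: 53.9
```

```bash
python3 - <<'E'
from h import *
st()
im=env.grab_frame("side"); cv2.imwrite("pics/i_side.png",im[:,:,::-1])
cv2.imwrite("pics/i.png",cv2.resize(im[185:260,230:320,::-1],None,fx=8,fy=8,interpolation=cv2.INTER_CUBIC))
p=env.sense()["tcp_pos"]
for dz in(14,19,24):
    o=p+[0,0,dz]; print(dz,"face",proj("side",o+R2(.05)@[0,-40,0]).round(1),"tip",proj("side",o+R2(.05)@[0,-65,0]).round(1))
E
```

```text
{'time_s': 11.95, 'joint_positions': [-0.009, 0.389, 0.488, 1.918, -0.235, 0.889, 0.646], 'tcp_pos': [493.078, -244.353, 107.719], 'tcp_rot': [3.139, -0.002, 1.62], 'contact_force': [0.602, 0.035, -2.216], 'gripper_width': 0.641, 'grasp_force': 53.895}
14 face [[277.4 224. ]] tip [[279.9 229.1]]
19 face [[277.5 222.6]] tip [[280.  227.6]]
24 face [[277.5 221.1]] tip [[280.  226.2]]
```

View pics/i.png

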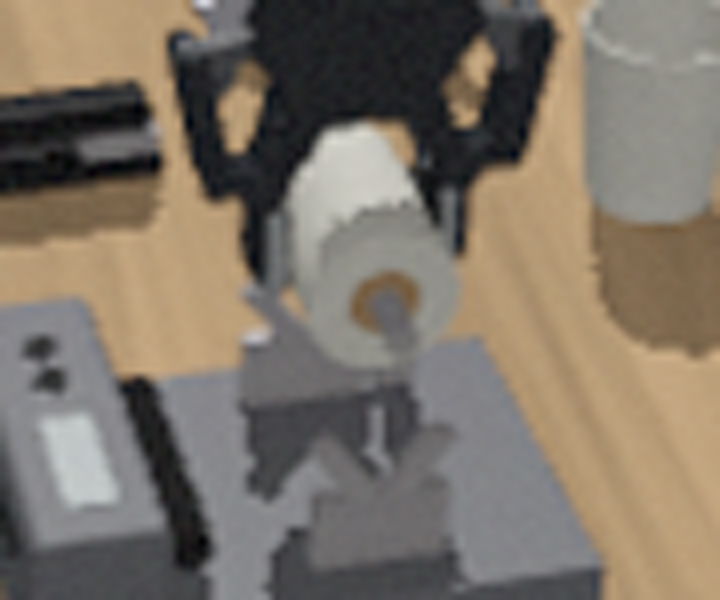

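The roll is level above the notches. Its face centre is at px (277,221) and the axle tip at (280,226), as predicted. The near prongs are at (270,239.6) and (285,238). I'll correct about 7 mm in y and 4 mm in x, then lower.

Emit:
send_rows:
  plan:
    - {"x":-0.17,"y":-0.11,"z":0,"rx":0,"ry":0,"rz":0,"claw":50}
    - {"x":-0.17,"y":-0.11,"z":0,"rx":0,"ry":0,"rz":0,"claw":50}
    - {"x":0,"y":0,"z":0,"rx":0,"ry":0,"rz":0,"claw":50}

```text
time_s: 12.3
tcp_pos: [488.8, -254.1, 110.0]
tcp_rot: [3.137, 0.0, 1.617]
contact_force: [-0.5, 0.4, -2.5]
gripper_width: 0.639
grasp_force: 53.8
```

Emit:
send_rows:
  plan:
    - {"x":0,"y":0,"z":0.4,"rx":0,"ry":0,"rz":0,"claw":50}
    - {"x":0,"y":0,"z":0.3,"rx":0,"ry":0,"rz":0,"claw":50}
    - {"x":0,"y":0,"z":0.2,"rx":0,"ry":0,"rz":0,"claw":50}

```text
time_s: 12.6
tcp_pos: [488.2, -252.2, 89.9]
tcp_rot: [3.14, -0.002, 1.619]
contact_force: [-0.6, -0.4, -3.5]
gripper_width: 0.637
grasp_force: 53.9
```

Emit:
send_rows:
  plan:
    - {"x":0,"y":0,"z":0.2,"rx":0,"ry":0,"rz":0,"claw":50}
    - {"x":0,"y":0,"z":0.2,"rx":0,"ry":0,"rz":0,"claw":50}
    - {"x":0,"y":0,"z":0.2,"rx":0,"ry":0,"rz":0,"claw":50}

```text
time_s: 12.9
tcp_pos: [488.5, -252.6, 78.3]
tcp_rot: [3.139, -0.001, 1.618]
contact_force: [1.0, -0.5, -2.9]
gripper_width: 0.641
grasp_force: 53.9
```

Emit:
send_rows:
  plan:
    - {"x":0,"y":0,"z":0.2,"rx":0,"ry":0,"rz":0,"claw":50}
    - {"x":0,"y":0,"z":0.2,"rx":0,"ry":0,"rz":0,"claw":50}
    - {"x":0,"y":0,"z":0.15,"rx":0,"ry":0,"rz":0,"claw":50}
    - {"x":0,"y":0,"z":0.1,"rx":0,"ry":0,"rz":0,"claw":50}
    - {"x":0,"y":0,"z":0.1,"rx":0,"ry":0,"rz":0,"claw":50}

```text
time_s: 13.4
tcp_pos: [488.6, -252.6, 63.5]
tcp_rot: [3.139, -0.001, 1.618]
contact_force: [-0.5, 0.3, -2.8]
gripper_width: 0.638
grasp_force: 53.9
```

```bash
python3 - <<'E'
from h import *
st(); print(env.sense()["moment"])
im=env.grab_frame("side"); cv2.imwrite("pics/j.png",cv2.resize(im[185:260,230:320,::-1],None,fx=8,fy=8,interpolation=cv2.INTER_CUBIC))
E
```

```text
{'time_s': 13.4, 'joint_positions': [0.031, 0.451, 0.463, 1.95, -0.278, 0.801, 0.697], 'tcp_pos': [488.577, -252.59, 63.502], 'tcp_rot': [3.139, -0.001, 1.618], 'contact_force': [-0.531, 0.285, -2.849], 'gripper_width': 0.638, 'grasp_force': 53.902}
[-0.02964352  0.00732748  0.00747208]
```

View pics/j.png

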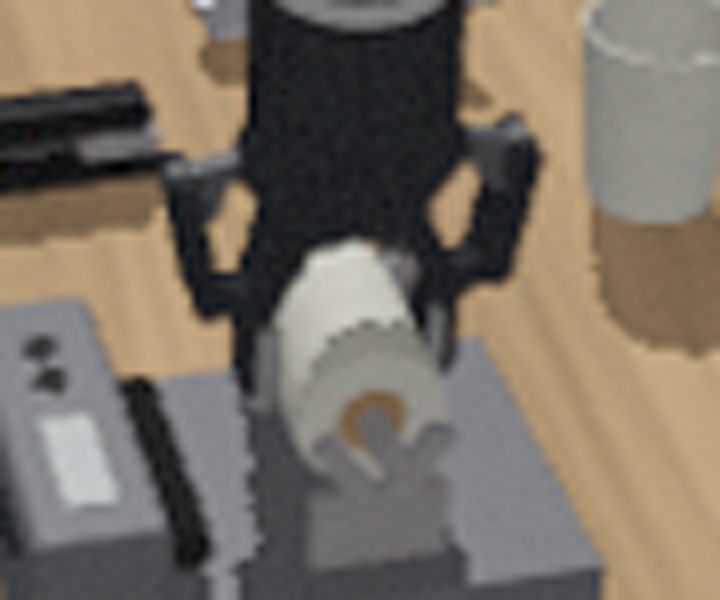

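The axle tip at crop (385,430) is inside the V, whose apex is at about (382,475), and the roll is behind the near cheek. I'll lower it slowly the rest of the way.

Emit:
send_rows:
  plan:
    - {"x":0,"y":0,"z":0.08,"rx":0,"ry":0,"rz":0,"claw":50}
    - {"x":0,"y":0,"z":0.08,"rx":0,"ry":0,"rz":0,"claw":50}
    - {"x":0,"y":0,"z":0.07,"rx":0,"ry":0,"rz":0,"claw":50}
    - {"x":0,"y":0,"z":0.06,"rx":0,"ry":0,"rz":0,"claw":50}

```text
time_s: 13.85
tcp_pos: [488.5, -252.5, 57.8]
tcp_rot: [3.139, -0.001, 1.618]
contact_force: [1.6, 0.5, -2.9]
gripper_width: 0.638
grasp_force: 53.9
```

Emit:
send_rows:
  plan:
    - {"x":0,"y":0,"z":0.05,"rx":0,"ry":0,"rz":0,"claw":50}
    - {"x":0,"y":0,"z":0.05,"rx":0,"ry":0,"rz":0,"claw":50}

```text
time_s: 14.05
tcp_pos: [488.5, -252.5, 55.8]
tcp_rot: [3.139, -0.001, 1.618]
contact_force: [0.7, -0.7, -3.4]
gripper_width: 0.638
grasp_force: 53.9
```

Emit:
send_rows:
  plan:
    - {"x":0,"y":0,"z":0.05,"rx":0,"ry":0,"rz":0,"claw":50}
    - {"x":0,"y":0,"z":0.05,"rx":0,"ry":0,"rz":0,"claw":50}
    - {"x":0,"y":0,"z":0,"rx":0,"ry":0,"rz":0,"claw":50}

```text
time_s: 14.35
tcp_pos: [488.5, -252.5, 53.7]
tcp_rot: [3.139, -0.001, 1.618]
contact_force: [-0.2, 0.2, -2.7]
gripper_width: 0.637
grasp_force: 53.9
```

Emit:
send_rows:
  plan:
    - {"x":0,"y":0,"z":0.05,"rx":0,"ry":0,"rz":0,"claw":50}
    - {"x":0,"y":0,"z":0,"rx":0,"ry":0,"rz":0,"claw":50}

```text
time_s: 14.55
tcp_pos: [488.5, -252.5, 52.8]
tcp_rot: [3.139, -0.001, 1.618]
contact_force: [0.1, 0.7, -2.3]
gripper_width: 0.641
grasp_force: 53.9
```

Emit:
send_rows:
  plan:
    - {"x":0,"y":0,"z":0.05,"rx":0,"ry":0,"rz":0,"claw":50}
    - {"x":0,"y":0,"z":0.03,"rx":0,"ry":0,"rz":0,"claw":50}
    - {"x":0,"y":0,"z":0,"rx":0,"ry":0,"rz":0,"claw":50}

```text
time_s: 14.85
tcp_pos: [489.0, -252.6, 51.5]
tcp_rot: [3.138, -0.001, 1.619]
contact_force: [1.0, 0.2, -0.9]
gripper_width: 0.643
grasp_force: 54.2
```

Emit:
send_rows:
  plan:
    - {"x":0,"y":0,"z":0.04,"rx":0,"ry":0,"rz":0,"claw":50}
    - {"x":0,"y":0,"z":0,"rx":0,"ry":0,"rz":0,"claw":50}

```text
time_s: 15.05
tcp_pos: [489.1, -252.7, 51.2]
tcp_rot: [3.138, -0.001, 1.619]
contact_force: [-1.6, 1.4, 5.0]
gripper_width: 0.638
grasp_force: 54.9
```

Contact at TCP z 51.2, so the axle is at about 70 mm with 5 N upward: it is seated. Releasing.

Emit:
send_rows:
  plan:
    - {"x":0,"y":0,"z":0,"rx":0,"ry":0,"rz":0,"claw":58}
    - {"x":0,"y":0,"z":0,"rx":0,"ry":0,"rz":0,"claw":62}
    - {"x":0,"y":0,"z":0,"rx":0,"ry":0,"rz":0,"claw":70}
    - {"x":0,"y":0,"z":0,"rx":0,"ry":0,"rz":0,"claw":78}
    - {"x":0,"y":0,"z":0,"rx":0,"ry":0,"rz":0,"claw":85}

```text
time_s: 15.55
tcp_pos: [488.5, -252.6, 50.3]
tcp_rot: [3.139, -0.001, 1.618]
contact_force: [-0.2, 0.2, -0.4]
gripper_width: 0.996
grasp_force: 0.0
```

Emit:
send_rows:
  plan:
    - {"x":0,"y":0,"z":0,"rx":0,"ry":0,"rz":0,"claw":85}
    - {"x":0,"y":0,"z":0,"rx":0,"ry":0,"rz":0,"claw":85}
    - {"x":0,"y":0,"z":-0.3,"rx":0,"ry":0,"rz":0,"claw":85}
    - {"x":0,"y":0,"z":-0.5,"rx":0,"ry":0,"rz":0,"claw":85}
    - {"x":0,"y":0,"z":-0.8,"rx":0,"ry":0,"rz":0,"claw":85}

```text
time_s: 16.05
tcp_pos: [488.0, -252.4, 82.9]
tcp_rot: [3.14, -0.001, 1.618]
contact_force: [0.2, -0.0, 0.8]
gripper_width: 0.993
grasp_force: 0.0
```

Emit:
send_rows:
  plan:
    - {"x":0,"y":0,"z":-1,"rx":0,"ry":0,"rz":0,"claw":85}
    - {"x":0,"y":0,"z":-1,"rx":0,"ry":0,"rz":0,"claw":85}
    - {"x":0,"y":0,"z":-1,"rx":0,"ry":0,"rz":0,"claw":85}
    - {"x":0,"y":0,"z":-1,"rx":0,"ry":0,"rz":0,"claw":85}
    - {"x":0,"y":0,"z":-1,"rx":0,"ry":0,"rz":0,"claw":85}

```text
time_s: 16.55
tcp_pos: [488.3, -252.9, 184.3]
tcp_rot: [3.138, -0.001, 1.618]
contact_force: [0.3, -0.6, 0.1]
gripper_width: 0.994
grasp_force: 0.0
```

Emit:
send_rows:
  plan:
    - {"x":0,"y":0,"z":-1,"rx":0,"ry":0,"rz":0,"claw":40}
    - {"x":0,"y":0,"z":-1,"rx":0,"ry":0,"rz":0,"claw":0}
    - {"x":0,"y":0,"z":-0.5,"rx":0,"ry":0,"rz":0,"claw":0}

```text
time_s: 16.85
tcp_pos: [488.8, -253.5, 235.2]
tcp_rot: [3.135, 0.0, 1.618]
contact_force: [-1.0, -0.0, 0.2]
gripper_width: 0.512
grasp_force: 0.0
```

```bash
python3 - <<'E'
from h import *
st()
im=env.grab_frame("side"); cv2.imwrite("pics/k_side.png",im[:,:,::-1])
b=cv2.resize(im[185:270,220:320,::-1],None,fx=6,fy=6,interpolation=cv2.INTER_CUBIC)
cv2.imwrite("pics/k.png",b)
r=env.cut_out("side","keeper_tab");print([(round(d["p"],2),d["at"]) for d in r])
P=np.array([489.4,-250.8]);y=.052
for a in(1.4,1.5,1.6,1.7,1.8,1.9):
    T=R2(y)@[36-57*np.cos(a),66.5,0]+[*P,81+57*np.sin(a)]; print(a,T.round(1),proj("side",T).round(1))
E
```

```text
{'time_s': 16.85, 'joint_positions': [-0.051, 0.242, 0.54, 1.787, -0.139, 1.144, 0.58], 'tcp_pos': [488.85, -253.459, 235.151], 'tcp_rot': [3.135, 0.0, 1.618], 'contact_force': [-0.955, -0.041, 0.162], 'gripper_width': 0.512, 'grasp_force': 0.0}
[(0.51, [284.0, 199.2])]
1.4 [ 512.2 -183.   137.2] [[276.3 199.7]]
1.5 [ 517.9 -182.7  137.9] [[278.1 199.3]]
1.6 [ 523.6 -182.4  138. ] [[279.9 199. ]]
1.7 [ 529.2 -182.1  137.5] [[281.7 199. ]]
1.8 [ 534.8 -181.8  136.5] [[283.5 199.1]]
1.9 [ 540.3 -181.6  134.9] [[285.2 199.3]]
```

View pics/k.png

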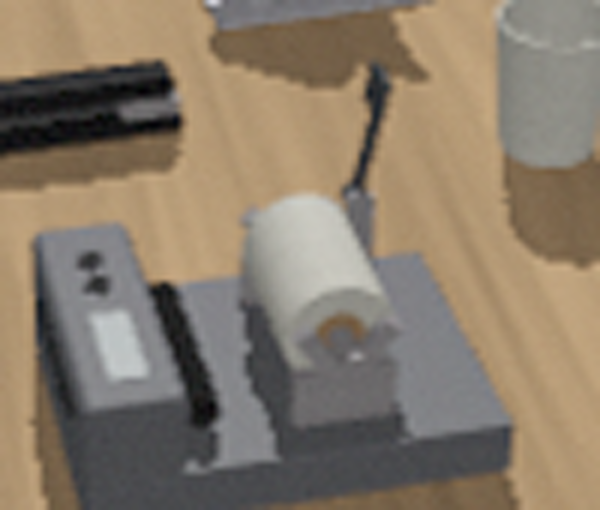

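The roll lies seated in both notches between the cheeks, with the axle end in the near V at crop (350,345). The keeper tab is at crop (377,82) = px (282.5,198.5), which is about 1.76 rad. Now planning the keeper push with closed fingers.

```bash
cat > kp.py <<'E'
from h import *
P=np.array([489.6,-251.2]);yw=.052; R=Rplace(yw)
def W(x,y,z): return np.array([*(R2(yw)@[x,y,0])[:2]+P,z])
E
python3 - <<'E'
from kp import *
print("water",ray("top",(327,113),60),W(85,68,125))
a=plan(W(85,68,200),R,6); b=plan(W(85,68,126),R,5,*a); c=plan(W(16,68,126),R,7,*b); d=plan(W(-14,68,90),R,8,*c)
E
```

```text
water [ 748.45066046 -237.68881345   60.        ] [ 570.95069923 -178.87390696  125.        ]
6 rows d [0.586, 0.712, 0.289] w [0.0005, 0.0, -0.0004] mid [ 530. -216.  217.] end [ 570.9 -178.9  200. ] deg/row 0.07
5 rows d [0.0, 0.0, 0.74] w [0.0, 0.0, 0.0] mid [ 571. -179.  170.] end [ 571.  -178.9  126. ] deg/row 0.0
7 rows d [0.0, -0.493, -0.0] w [0.0, 0.0, 0.0] mid [ 541. -180.  126.] end [ 502.  -182.5  126. ] deg/row 0.0
8 rows d [0.0, -0.187, 0.225] w [0.0, 0.0, 0.0] mid [ 487. -183.  108.] end [ 472.2 -184.1   90. ] deg/row 0.0
```

Emit:
send_rows:
  plan:
    - {"x":0.586,"y":0.712,"z":0.1,"rx":0,"ry":0,"rz":0,"claw":0}
    - {"x":0.586,"y":0.712,"z":0.2,"rx":0,"ry":0,"rz":0,"claw":0}
    - {"x":0.586,"y":0.712,"z":0.2,"rx":0,"ry":0,"rz":0,"claw":0}
    - {"x":0.586,"y":0.712,"z":0.2,"rx":0,"ry":0,"rz":0,"claw":0}
    - {"x":0.586,"y":0.712,"z":0.4,"rx":0,"ry":0,"rz":0,"claw":0}

```text
time_s: 17.45
tcp_pos: [558.2, -189.0, 209.9]
tcp_rot: [3.139, -0.001, 1.62]
contact_force: [0.7, -1.2, 0.8]
gripper_width: 0.002
grasp_force: 0.0
```

Emit:
send_rows:
  plan:
    - {"x":0.586,"y":0.712,"z":0.6,"rx":0,"ry":0,"rz":0,"claw":0}
    - {"x":0,"y":0,"z":0.74,"rx":0,"ry":0,"rz":0,"claw":0}
    - {"x":0,"y":0,"z":0.74,"rx":0,"ry":0,"rz":0,"claw":0}
    - {"x":0,"y":0,"z":0,"rx":0,"ry":0,"rz":0,"claw":0}

```text
time_s: 17.85
tcp_pos: [567.4, -178.8, 166.0]
tcp_rot: [-3.138, -0.002, 1.617]
contact_force: [-0.5, 0.1, -0.7]
gripper_width: 0.003
grasp_force: 0.0
```

```bash
python3 - <<'E'
from kp import *
st()
b=plan(W(85,68,126),R,3); c=plan(W(16,68,126),R,7,*b)
E
```

```text
{'time_s': 17.85, 'joint_positions': [-0.132, 0.394, 0.472, 1.754, -0.204, 1.046, 0.458], 'tcp_pos': [567.446, -178.808, 165.967], 'tcp_rot': [-3.138, -0.002, 1.617], 'contact_force': [-0.536, 0.132, -0.699], 'gripper_width': 0.003, 'grasp_force': 0.0}
3 rows d [-0.005, 0.06, 0.666] w [-0.0006, -0.0003, -0.001] mid [ 569. -179.  153.] end [ 571.  -178.9  126. ] deg/row 0.14
7 rows d [0.0, -0.493, 0.0] w [-0.0, 0.0, -0.0] mid [ 541. -180.  126.] end [ 502.  -182.5  126. ] deg/row 0.0
```

Emit:
send_rows:
  plan:
    - {"x":0,"y":0.06,"z":0.66,"rx":0,"ry":0,"rz":0,"claw":0}
    - {"x":0,"y":0.06,"z":0.66,"rx":0,"ry":0,"rz":0,"claw":0}
    - {"x":0,"y":0.06,"z":0.66,"rx":0,"ry":0,"rz":0,"claw":0}
    - {"x":0,"y":-0.2,"z":0,"rx":0,"ry":0,"rz":0,"claw":0}
    - {"x":0,"y":-0.25,"z":0,"rx":0,"ry":0,"rz":0,"claw":0}

```text
time_s: 18.35
tcp_pos: [564.5, -178.7, 129.1]
tcp_rot: [3.14, -0.001, 1.618]
contact_force: [-0.3, 0.6, -0.1]
gripper_width: 0.001
grasp_force: 0.0
```

Emit:
send_rows:
  plan:
    - {"x":0,"y":-0.25,"z":0,"rx":0,"ry":0,"rz":0,"claw":0}
    - {"x":0,"y":-0.25,"z":0,"rx":0,"ry":0,"rz":0,"claw":0}
    - {"x":0,"y":-0.25,"z":0,"rx":0,"ry":0,"rz":0,"claw":0}
    - {"x":0,"y":-0.25,"z":0,"rx":0,"ry":0,"rz":0,"claw":0}
    - {"x":0,"y":-0.25,"z":0,"rx":0,"ry":0,"rz":0,"claw":0}

```text
time_s: 18.85
tcp_pos: [540.0, -179.8, 129.9]
tcp_rot: [3.138, -0.001, 1.618]
contact_force: [0.2, 0.8, 0.7]
gripper_width: -0.001
grasp_force: 0.3
```

Emit:
send_rows:
  plan:
    - {"x":0,"y":-0.25,"z":0,"rx":0,"ry":0,"rz":0,"claw":0}
    - {"x":0,"y":-0.25,"z":0,"rx":0,"ry":0,"rz":0,"claw":0}
    - {"x":0,"y":-0.25,"z":0,"rx":0,"ry":0,"rz":0,"claw":0}
    - {"x":0,"y":-0.25,"z":0,"rx":0,"ry":0,"rz":0,"claw":0}
    - {"x":0,"y":-0.25,"z":0,"rx":0,"ry":0,"rz":0,"claw":0}

```text
time_s: 19.35
tcp_pos: [514.5, -181.0, 129.3]
tcp_rot: [3.139, -0.001, 1.618]
contact_force: [0.3, 0.5, 0.2]
gripper_width: 0.001
grasp_force: 0.3
```

```bash
python3 - <<'E'
from kp import *
st()
im=env.grab_frame("side"); cv2.imwrite("pics/l.png",cv2.resize(im[175:260,230:320,::-1],None,fx=6,fy=6,interpolation=cv2.INTER_CUBIC))
c=plan(W(16,68,126),R,2)
E
```

```text
{'time_s': 19.35, 'joint_positions': [-0.127, 0.347, 0.475, 1.911, -0.198, 0.927, 0.491], 'tcp_pos': [514.545, -180.959, 129.315], 'tcp_rot': [3.139, -0.001, 1.618], 'contact_force': [0.344, 0.541, 0.213], 'gripper_width': 0.001, 'grasp_force': 0.292}
2 rows d [-0.021, -0.289, 0.081] w [0.0003, -0.0004, -0.0013] mid [ 508. -182.  128.] end [ 502.  -182.5  126. ] deg/row 0.16
```

View pics/l.png

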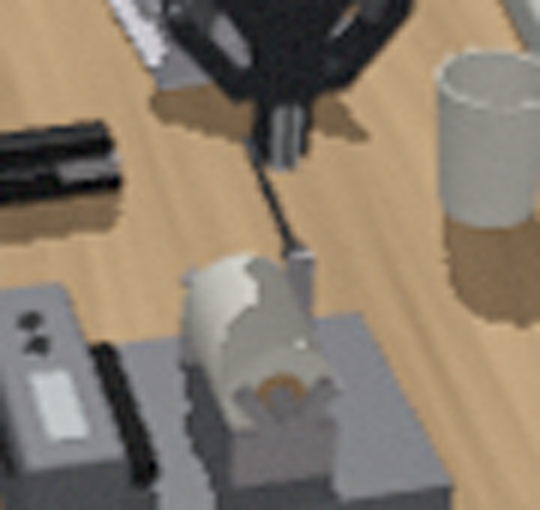

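The finger is carrying the tab forward (tab at crop (250,150), arm about 1.15 rad). I'll follow the arc down.

Emit:
send_rows:
  plan:
    - {"x":0,"y":-0.29,"z":0.12,"rx":0,"ry":0,"rz":0,"claw":0}
    - {"x":0,"y":-0.29,"z":0.13,"rx":0,"ry":0,"rz":0,"claw":0}
    - {"x":0,"y":-0.19,"z":0.2,"rx":0,"ry":0,"rz":0,"claw":0}
    - {"x":0,"y":-0.19,"z":0.2,"rx":0,"ry":0,"rz":0,"claw":0}
    - {"x":0,"y":-0.19,"z":0.2,"rx":0,"ry":0,"rz":0,"claw":0}

```text
time_s: 19.9
tcp_pos: [491.6, -182.1, 111.9]
tcp_rot: [3.139, -0.001, 1.618]
contact_force: [0.8, 0.1, 1.5]
gripper_width: 0.003
grasp_force: 0.3
```

Emit:
send_rows:
  plan:
    - {"x":0,"y":-0.09,"z":0.18,"rx":0,"ry":0,"rz":0,"claw":0}
    - {"x":0,"y":-0.09,"z":0.18,"rx":0,"ry":0,"rz":0,"claw":0}
    - {"x":0,"y":-0.09,"z":0.18,"rx":0,"ry":0,"rz":0,"claw":0}
    - {"x":0,"y":-0.09,"z":0.18,"rx":0,"ry":0,"rz":0,"claw":0}

```text
time_s: 20.3
tcp_pos: [485.1, -182.4, 97.6]
tcp_rot: [3.139, -0.001, 1.618]
contact_force: [0.8, 0.7, 1.4]
gripper_width: -0.003
grasp_force: 0.5
```

Emit:
send_rows:
  plan:
    - {"x":0,"y":-0.15,"z":0.13,"rx":0,"ry":0,"rz":0,"claw":0}
    - {"x":0,"y":-0.15,"z":0.12,"rx":0,"ry":0,"rz":0,"claw":0}
    - {"x":0,"y":0,"z":0.05,"rx":0,"ry":0,"rz":0,"claw":0}

```text
time_s: 20.6
tcp_pos: [483.0, -182.5, 92.8]
tcp_rot: [3.131, 0.001, 1.619]
contact_force: [7.2, 0.2, -0.7]
gripper_width: 0.002
grasp_force: 3.5
```

Blocked in -x, probably the fingertip against the tab's rear edge. I'll back off, rise, go above the tab and press straight down.

Emit:
send_rows:
  plan:
    - {"x":0,"y":0.35,"z":0,"rx":0,"ry":0,"rz":0,"claw":0}
    - {"x":0,"y":0.1,"z":-0.5,"rx":0,"ry":0,"rz":0,"claw":0}
    - {"x":0,"y":0,"z":-1,"rx":0,"ry":0,"rz":0,"claw":0}
    - {"x":0,"y":-0.3,"z":-0.3,"rx":0,"ry":0,"rz":0,"claw":0}
    - {"x":0,"y":-0.5,"z":0,"rx":0,"ry":0,"rz":0,"claw":0}

```text
time_s: 21.1
tcp_pos: [472.0, -183.4, 128.9]
tcp_rot: [3.137, -0.0, 1.619]
contact_force: [-0.6, -0.1, -0.7]
gripper_width: 0.001
grasp_force: 0.0
```

```bash
python3 - <<'E'
from kp import *
st()
im=env.grab_frame("side"); cv2.imwrite("pics/m.png",cv2.resize(im[175:260,230:320,::-1],None,fx=6,fy=6,interpolation=cv2.INTER_CUBIC))
for t in("keeper_tab","keeper"):
    for d in env.cut_out("side",t):
        ii=np.argwhere(d["region"]); print(t,round(d["p"],2),np.round(d["at"],1),ii.min(0)[::-1],ii.max(0)[::-1])
for a in(0,.2,.4,.6,.8):
    print(a,proj("side",np.array([W(36-57*np.cos(a),66.5,81+57*np.sin(a)),W(36-68*np.cos(a),58,81+68*np.sin(a)),W(36,58,81)])).round(1).tolist())
c=plan(W(-16,68,118),R,2)
E
```

```text
{'time_s': 21.1, 'joint_positions': [-0.131, 0.279, 0.491, 2.001, -0.169, 0.897, 0.498], 'tcp_pos': [472.022, -183.404, 128.853], 'tcp_rot': [3.137, -0.0, 1.619], 'contact_force': [-0.623, -0.148, -0.744], 'gripper_width': 0.001, 'grasp_force': 0.0}
keeper_tab 0.34 [241.6 313.4] [211 304] [268 319]
keeper 0.48 [264.9 215.6] [258 212] [277 218]
0 [[260.8, 217.1], [257.9, 219.0], [279.4, 216.4]]
0.2 [[261.2, 213.9], [258.4, 215.3], [279.4, 216.4]]
0.4 [[262.4, 210.8], [259.8, 211.5], [279.4, 216.4]]
0.6 [[264.2, 207.8], [262.0, 207.9], [279.4, 216.4]]
0.8 [[266.6, 205.1], [264.9, 204.6], [279.4, 216.4]]
2 rows d [-0.03, -0.0, 0.23] w [0.0002, -0.0005, -0.0014] mid [ 470. -184.  123.] end [ 470.1 -184.1  118. ] deg/row 0.17
```

Emit:
send_rows:
  plan:
    - {"x":0,"y":0,"z":0.5,"rx":0,"ry":0,"rz":0,"claw":0}
    - {"x":0,"y":0,"z":0.5,"rx":0,"ry":0,"rz":0,"claw":0}
    - {"x":0,"y":0,"z":0.3,"rx":0,"ry":0,"rz":0,"claw":0}
    - {"x":0,"y":0,"z":0.15,"rx":0,"ry":0,"rz":0,"claw":0}

```text
time_s: 21.65
tcp_pos: [471.2, -182.7, 97.4]
tcp_rot: [3.141, -0.001, 1.618]
contact_force: [-0.0, -1.5, 1.2]
gripper_width: 0.005
grasp_force: 0.0
```

Emit:
send_rows:
  plan:
    - {"x":0,"y":0,"z":0.1,"rx":0,"ry":0,"rz":0,"claw":0}
    - {"x":0,"y":0,"z":0.1,"rx":0,"ry":0,"rz":0,"claw":0}
    - {"x":0,"y":0,"z":0.1,"rx":0,"ry":0,"rz":0,"claw":0}

```text
time_s: 21.95
tcp_pos: [472.2, -183.1, 92.9]
tcp_rot: [3.139, -0.001, 1.618]
contact_force: [0.2, -0.3, 1.7]
gripper_width: -0.001
grasp_force: 0.2
```

Emit:
send_rows:
  plan:
    - {"x":0,"y":0,"z":0.1,"rx":0,"ry":0,"rz":0,"claw":0}
    - {"x":0,"y":0,"z":0.1,"rx":0,"ry":0,"rz":0,"claw":0}

```text
time_s: 22.15
tcp_pos: [472.1, -183.0, 88.9]
tcp_rot: [3.139, -0.001, 1.618]
contact_force: [-0.5, -0.5, 0.2]
gripper_width: -0.002
grasp_force: 0.2
```

Emit:
send_rows:
  plan:
    - {"x":0,"y":0,"z":0.06,"rx":0,"ry":0,"rz":0,"claw":0}
    - {"x":0,"y":0,"z":0.06,"rx":0,"ry":0,"rz":0,"claw":0}
    - {"x":0,"y":0,"z":0.05,"rx":0,"ry":0,"rz":0,"claw":0}

```text
time_s: 22.45
tcp_pos: [472.0, -183.0, 85.4]
tcp_rot: [3.139, -0.001, 1.618]
contact_force: [-0.6, -0.1, 0.1]
gripper_width: 0.0
grasp_force: 0.2
```

Emit:
send_rows:
  plan:
    - {"x":0,"y":0,"z":0.05,"rx":0,"ry":0,"rz":0,"claw":0}
    - {"x":0,"y":0,"z":0,"rx":0,"ry":0,"rz":0,"claw":0}

```text
time_s: 22.65
tcp_pos: [472.0, -182.9, 84.4]
tcp_rot: [3.139, -0.001, 1.618]
contact_force: [-0.5, -0.1, -0.9]
gripper_width: -0.002
grasp_force: 0.0
```

Emit:
send_rows:
  plan:
    - {"x":0,"y":0,"z":0.05,"rx":0,"ry":0,"rz":0,"claw":0}
    - {"x":0,"y":0,"z":0,"rx":0,"ry":0,"rz":0,"claw":0}

```text
time_s: 22.85
tcp_pos: [472.2, -183.0, 84.0]
tcp_rot: [3.139, -0.001, 1.618]
contact_force: [-2.3, 0.2, 4.3]
gripper_width: -0.001
grasp_force: 2.2
```

Emit:
send_rows:
  plan:
    - {"x":0,"y":0,"z":0.05,"rx":0,"ry":0,"rz":0,"claw":0}
    - {"x":0,"y":0,"z":0,"rx":0,"ry":0,"rz":0,"claw":0}

```text
time_s: 23.05
tcp_pos: [472.2, -183.0, 83.7]
tcp_rot: [3.139, -0.002, 1.618]
contact_force: [-3.3, 1.1, 11.7]
gripper_width: -0.003
grasp_force: 5.6
```

Firm stop at z 83.8 with 11.7 N, which is the height expected for "fully down". I'll retreat straight up and verify.

Emit:
send_rows:
  plan:
    - {"x":0,"y":0,"z":-0.2,"rx":0,"ry":0,"rz":0,"claw":0}
    - {"x":0,"y":0,"z":-0.6,"rx":0,"ry":0,"rz":0,"claw":0}
    - {"x":0,"y":0,"z":-1,"rx":0,"ry":0,"rz":0,"claw":0}
    - {"x":0,"y":0,"z":-1,"rx":0,"ry":0,"rz":0,"claw":0}
    - {"x":0,"y":0,"z":-1,"rx":0,"ry":0,"rz":0,"claw":0}

```text
time_s: 23.55
tcp_pos: [471.8, -183.1, 159.8]
tcp_rot: [3.139, -0.001, 1.618]
contact_force: [0.0, -0.0, 0.2]
gripper_width: 0.003
grasp_force: 0.0
```

Emit:
send_rows:
  plan:
    - {"x":0.5,"y":-0.5,"z":-1,"rx":0,"ry":0,"rz":0,"claw":0}
    - {"x":1,"y":-0.5,"z":-0.5,"rx":0,"ry":0,"rz":0,"claw":0}
    - {"x":1,"y":0,"z":0,"rx":0,"ry":0,"rz":0,"claw":0}
    - {"x":1,"y":0,"z":0,"rx":0,"ry":0,"rz":0,"claw":0}
    - {"x":1,"y":0,"z":0,"rx":0,"ry":0,"rz":0,"claw":0}

```text
time_s: 24.05
tcp_pos: [447.5, -93.5, 189.3]
tcp_rot: [3.138, -0.001, 1.618]
contact_force: [1.2, 1.4, -0.3]
gripper_width: 0.002
grasp_force: 0.0
```

Emit:
send_rows:
  plan:
    - {"x":1,"y":0,"z":0,"rx":0,"ry":0,"rz":0,"claw":0}
    - {"x":1,"y":0,"z":0,"rx":0,"ry":0,"rz":0,"claw":0}
    - {"x":1,"y":0,"z":0,"rx":0,"ry":0,"rz":0,"claw":0}
    - {"x":1,"y":0,"z":0,"rx":0,"ry":0,"rz":0,"claw":0}
    - {"x":0,"y":0,"z":0,"rx":0,"ry":0,"rz":0,"claw":0}

```text
time_s: 24.55
tcp_pos: [443.8, -11.6, 189.1]
tcp_rot: [3.138, -0.002, 1.623]
contact_force: [-1.2, -0.4, 0.2]
gripper_width: -0.002
grasp_force: 0.0
```

```bash
python3 - <<'E'
from kp import *
st()
for n in("top","side"):
  im=env.grab_frame(n); cv2.imwrite(f"pics/end_{n}.png",im[:,:,::-1])
  for t in("keeper","keeper_tab","long_roll_center"):
    for d in env.cut_out(n,t):
        ii=np.argwhere(d["region"]); print(n,t,round(d["p"],2),np.round(d["at"],1),ii.min(0)[::-1],ii.max(0)[::-1])
  # displacement check: changed pixels vs the start, bystander windows
  o=cv2.imread(f"pics/{n}0.png").astype(int); df=np.abs(im[:,:,::-1].astype(int)-o).max(2)
  for t in("cup","stapler","tape","water","torch"):
    d=env.cut_out(n,t)
    if d: print(n,t,np.round(d[0]["at"]),"changed frac",round(float((df[d[0]["region"]]>50).mean()),2))
a=0
print(proj("side",[W(36-57,66.5,84),W(36-68,58,84),W(0,0,70)]).round(1).tolist(),proj("top",[W(36-57,66.5,84),W(0,0,98),W(0,-65,70),W(0,65,70)]).round(1).tolist())
E
```

```text
{'time_s': 24.55, 'joint_positions': [-0.42, 0.066, 0.369, 2.066, -0.03, 1.011, 0.016], 'tcp_pos': [443.758, -11.612, 189.105], 'tcp_rot': [3.138, -0.002, 1.623], 'contact_force': [-1.226, -0.396, 0.221], 'gripper_width': -0.002, 'grasp_force': 0.0}
top keeper 0.65 [315.4 194.4] [311 179] [318 202]
top keeper_tab 0.64 [318.8 199.5] [311 192] [318 202]
top long_roll_center 0.83 [156.6 284.7] [142 270] [174 300]
top long_roll_center 0.76 [334.3 193.1] [314 182] [356 200]
top cup [263. 136.] changed frac 0.0
top tape [126. 212.] changed frac 0.0
top water [330. 111.] changed frac 0.0
top torch [406. 234.] changed frac 0.0
side long_roll_center 0.97 [273.8 229.3] [261 218] [283 245]
side long_roll_center 0.79 [173.8 167.3] [166 161] [188 177]
side cup [312. 192.] changed frac 0.0
side stapler [232. 203.] changed frac 0.0
side tape [228. 159.] changed frac 0.0
side water [359. 230.] changed frac 0.0
side torch [243. 313.] changed frac 0.0
[[260.8, 216.3], [257.9, 218.2], [273.0, 231.7]] [[315.0, 198.2], [336.8, 189.0], [356.5, 189.4], [314.4, 192.3]]
```

The keeper's tab is at top px (315,198), exactly where it belongs when down. The axle spans columns 314–356, against 314.4–356.5 predicted, so it is centred, and the bystanders that could be checked have not moved. Handing in.

```bash
python3 -c "
from bench import env
print(env.finish_job())"
```

```text
the job is handed in; nothing more can be done
None
```

The long-axle roll is seated level in both notches, the keeper arm is fully down over the axle, and the job was handed in at about 25 s; the short roll was never touched, and the cup, stapler, tape, water and torch show no change (the mug was not checked).

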